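# Load, feed and latch the vent-weight descaling sled

## Task

Put every steel vent weight that is out on the counter into the tray of the grey sled, and open the lane: press the slotted quarter-turn stud down and turn it clockwise until it springs up with its tongue pointing back along the lane. Then take the spatula and, pushing with it and not with your fingers, feed the sled along the fence, kept up against the fence, until the round mark on its nose is right under the nozzle tip. Press the stud again and turn it back anticlockwise until it springs up into its catch, its tongue across the lane behind the sled; leave the spatula lying in the spoon rest and the other kitchen things undisturbed.

Things in the scene. Friction and masses are not known exactly. Their poses are not given: they have to be found in the camera images.
- station: Fixed descaling station: pale wooden base board 6 mm thick with a fence rail, a nozzle on a bracket and a latch post. Origin on the counter, mid-lane. The lane runs along its own y (forward +y). Board from y = -290 to +165 and x = -72 to +100 mm, plus a tab under the latch post. A sled flush with the fence has its origin at x = 0; with its mark under the tip, at y = +60 mm.
- fence (a point): Middle of the inner face of the aluminium fence rail (station x = +50, y = -62 mm), 21 mm above the counter; the rail is straight along the station's y, 435 mm long, 12 mm thick, its top 36 mm above the counter.
- nozzle_tip (a point): Lower end of the fixed dark steel nozzle pointing down over the lane, at x = 0, y = +128 mm of the station, 46 mm above the counter. Its bracket arm, 88 to 102 mm above the counter, runs to a post behind the fence.
- sled: Loose grey plastic sled, 100 mm wide (own x), 180 mm long (own y, nose at +y), about 0.5 kg, slides on the base board. Origin at the centre of its underside, 6 mm above the counter. It starts near the rear of the lane (station y -175 to -132 mm), up to 9 mm off the fence and slightly askew. Weights in the tray stand 5 mm above its underside.
- tray (a point): Centre of the floor of the sled's tray, at x = 0, y = -25 mm of the sled, 5 mm above its underside. Inside, the tray is 90 mm wide (x) and 117 mm long (y); its side and front walls reach 18 mm, its rear wall 28 mm above the underside. Room for four weights, two by two.
- pocket (a point): Middle of the outer face of the sled's rear wall, at x = 0, y = -90 mm of the sled, 13 mm above its underside: where the spatula's blade pushes. Ribs 12 mm long on either side (inner faces at x = -27 and +27 mm) make a pocket for the blade.
- mark (a point): Centre of the round steel mark (28 mm disc with a dark centre) on the sled's flat nose, at x = 0, y = +68 mm of the sled, 6 mm above its underside.
- stud (a joint): Turn of the slotted stud, rad, growing anticlockwise seen from above, from 0 (open: tongue to station -y) to 1.57 (shut: tongue across the lane to the fence). Shut and caught at first (1.45 to 1.55). Between about 0.25 and 1.3 it turns only while pressed down 7 mm or more; let go below or above that range, it springs up and cannot turn away again. Little friction.
- stud_press (a joint): How far the stud is pressed down, m: 0 fully up (open), 0.010 bottom; a spring pushes it up (about 2 N at 0, 6 N at 8 mm). Caught in the shut position, it stands at about 0.003.
- stud_grip (a point): Grip point on the stud's upright axis (station x = -92, y = -43 mm), 62 mm above the counter when fully up (59 when caught shut). The wing to grip is a dark steel bar 12 mm thick, 44 mm long along this point's y, from 22 mm below to 4 mm above this point, slotted on top. Below it: a round cap of 48 mm, and a tongue 54 mm long from the axis, 12 mm wide, towards this point's -y, 30 to 38 mm below.
- spoon_rest: Fixed white plastic spoon rest, 140 mm long (own x) and 90 mm wide, origin under its centre on the counter; floor 6 mm thick, 74 mm wide between two low rims along its long sides that reach 9 mm above the counter.
- spatula: Loose wooden-handled spatula used as push stick, 200 mm long, flat underside, origin at mid-length on the underside, own x towards the blade. Handle 16 mm wide, 22 mm high, from x = -100 to +43 mm; dark blunt blade 44 mm wide, 14 mm high, from x = +40 to +100 mm, front end flat. 0.11 kg, centre of mass at x = +8 mm. Starts lying in the spoon rest.
- weight1: Loose vent weight (two to four of weight1 to weight4 are there): a steel disc 34 mm across and 22 mm high, with a shoulder to 27 mm, and a black knob above it 18 mm across reaching 48 mm. 0.11 kg. Origin at the centre of its underside, own z up along its axis.
- weight2: Loose vent weight (two to four of weight1 to weight4 are there): a steel disc 34 mm across and 22 mm high, with a shoulder to 27 mm, and a black knob above it 18 mm across reaching 48 mm. 0.11 kg. Origin at the centre of its underside, own z up along its axis.
- weight3: Loose vent weight (two to four of weight1 to weight4 are there): a steel disc 34 mm across and 22 mm high, with a shoulder to 27 mm, and a black knob above it 18 mm across reaching 48 mm. 0.11 kg. Origin at the centre of its underside, own z up along its axis.
- weight4: Loose vent weight (two to four of weight1 to weight4 are there): a steel disc 34 mm across and 22 mm high, with a shoulder to 27 mm, and a black knob above it 18 mm across reaching 48 mm. 0.11 kg. Origin at the centre of its underside, own z up along its axis.
- bowl: Glass bowl, 130 mm across, 55 mm high; bystander, origin at the centre of its underside.
- salt_jar: Glass salt jar with a steel cap, 44 mm across, 65 mm high; bystander, origin at the centre of its underside.
- tin: Flat plain aluminium tin, 44 mm across, 24 mm high, no knob; bystander among the vent weights, not to be loaded. Origin at the centre of its underside.
- ladle: Steel ladle lying on the counter beyond the fence, 280 mm long; bystander, origin under its bowl, handle along its own -x.

How it is judged:
By the outcome, as a careful person would: the job done as asked, in the order asked, and still so for the second after the job is handed in, with the robot touching nothing.
Of weight1, weight2, weight3, weight4 only 2 to 4 are there at a start; the rules pass over those that are not, and their reading is None.
At some moment in a run one of weight1, weight2, weight3, weight4 may be knocked a few centimetres aside while the robot is not near it.
Once in a run the grip may slacken for a moment while it holds something.
It also fails if it takes over 210 s, if anything falls off the work surface, if the arm or the gripper's body presses on something with over 40 N, if the wrist force passes 120 N, or if a joint passes its speed limit or range.

## Robot

A 6-joint arm with a two-finger parallel gripper is mounted at the origin on the work surface. World frame = base frame: x ahead of the robot, y to its left, z up, the work surface at z = 0. Lengths are in mm, angles in rad, forces in N, time in s.
With the tool pointing down it reaches from about 350 to 975 mm from the base axis. Payload 7.1 kg.
Tool frame: the origin (TCP) lies between the finger pads; the fingertips stand 14 mm ahead of it and the grasp point (between the pads) lies 5 mm behind it; z points along the fingers, y is the line along which they close (so a half turn about z gives the same grasp; the last joint's range is limited). The gripper opens to 88 mm and grips with 3 to 60 N. Pads are 20 mm wide; open, the fingers measure 115 mm over their backs; the gripper's body (75 mm by 178 mm) begins 61 mm behind the grasp point.
Start: joints at [-1.207, 0.423, 1.63, -0, 1.089, -0.019], TCP at [233.466, -579.74, 236.675] pointing down, gripper open.
Joint ranges: [-3, 3], [-0.9, 2.11], [0.09, 2.58], [-1.31, 4.45], [0.11, 2.69], [-2.54, 2.54]. Speed limits (rad/s): [2.39, 2.39, 3.01, 3.14, 3.14, 3.14].

## Interface

Orientations are given as a rotation vector (axis times angle).
In Python, from workcell import ctrl gives the robot as it stands. The module is installed in compiled form; this text tells all that it offers.
- The arm moves only by the tool servo_tool, never from a script. Its argument "plan" is a list of rows, each a list of 3 entries, a list of its own where there are three numbers: the closure, from 0 (fully open) to 1 (shut), then the shift along the world's x, y, z in mm, then the turn about the world's z in degrees. In form: [[hand, [x, y, z], yaw], ...]. A call has 1 to 10 rows; each row is the pose to reach, as a shift and turn from the pose commanded when the call began; what a row does not reach only later rows make up. A row lasts 1/12 s, in which the tool goes at most 41.7 mm and 7.16 degrees, less where a joint would pass 70% of its speed; a pose out of reach is approached as far as the arm can. A call with a gripper value outside its range is refused whole. The fingers move at their own pace and stop on an object; the grip force is fixed at half the most. Time passes only in rows, so rows that repeat a pose let the fingers close. It gives the time, the measured TCP pose, the force, the opening and the grip force at its end, in the units of the state.
- ctrl.get_obs(): the state, without advancing time (a new reading comes with each control period).
- ctrl.get_image(name): name is "scene" or "side" or "wrist"; returns the picture (480x640x3 uint8, blue, green, red); there is no depth.
- ctrl.camera_info(name): a dict with "fovy" (degrees; the focal length in pixels is half the picture's height over the tangent of half this angle, whatever the lens; pixels are square), "cx", "cy" (the principal point, pixels), "rvec" (rotation vector, rad) and "tvec" (3), from world to camera coordinates, as OpenCV has them; the wrist camera has in their place "T_tool_cam" (4x4, takes a point from camera to tool coordinates, whose origin is the TCP and whose axes are the flange's). Camera axes: x right, y down, z forward; pixel columns grow to the right and rows downward; lengths in mm; the calibration is good to about 2 mm. The wrist camera is an equidistant fisheye: a pixel r from the principal point sees the ray r / f radians off the axis. A picture is of the moment at which its call begins: read the wrist's pose just before it. camera_info takes no time and is no camera call.
- ctrl.close_job(): hands the job in; it is judged then, once.
The state is a dict: "t": time; "qpos": joint angles; "qvel": joint speeds; "joint_torque": joint torques, N m; "ee_pos": TCP position; "orientation": TCP orientation; "ft_force": force on the tool from outside, world axes, zero at the start; "moment": the same for the moment, N m; "width": finger opening in mm; "grasp_force": force on a finger pad.
Only numpy, scipy, OpenCV 4.12 (cv2) and the standard library are available. Lean on these libraries where they do the work, as an engineer would, in place of code of your own. Each camera call takes 0.05 s, during which the arm holds its last target. There are 200 camera calls.

## Working session

There is one attempt and no reset: what is moved stays moved. The work goes in short steps, Python scripts to look and compute and a tool call to move; the robot and the scene stay as the last step left them, time stands still between calls to the robot, and variables do not carry over. Pictures are saved under pics/ and viewed, at most 14 in all, crops included, and the job is handed in when it is done.

Besides the shell and the picture viewer there is one more tool, called as name([rows], argument=value, ...), one row to a line, values as JSON. servo_tool: Moves the arm, as the interface text tells. Its arguments: {"type":"object","properties":{"plan":{"type":"array"}},"required":["plan"]}

```bash
mkdir -p pics; cat > h.py <<'E'
import numpy as np, cv2
from scipy.spatial.transform import Rotation as R
from workcell import ctrl
def cam(n):
    i=ctrl.camera_info(n); f=240/np.tan(np.radians(i['fovy'])/2); return i,f
def ray(n,u,v,pose=None):
    """origin, dir in world"""
    i,f=cam(n); x,y=(u-i['cx'])/f,(v-i['cy'])/f
    if n=='wrist':
        r=np.hypot(x,y); s=np.sin(r)/r if r>1e-9 else 1; d=np.array([x*s,y*s,np.cos(r)])
        p,o=pose; Rt=R.from_rotvec(o).as_matrix(); T=np.array(i['T_tool_cam'])
        return Rt@T[:3,3]+p, Rt@T[:3,:3]@d
    Rm=R.from_rotvec(np.ravel(i['rvec'])).as_matrix(); d=Rm.T@np.array([x,y,1]); 
    return -Rm.T@np.ravel(i['tvec']), d/np.linalg.norm(d)
def atz(n,u,v,z,pose=None):
    o,d=ray(n,u,v,pose); return o+d*(z-o[2])/d[2]
def tri(rs):
    A=sum(np.eye(3)-np.outer(d,d) for o,d in rs); b=sum((np.eye(3)-np.outer(d,d))@o for o,d in rs)
    X=np.linalg.solve(A,b); e=[np.linalg.norm((np.eye(3)-np.outer(d,d))@(X-o)) for o,d in rs]; return X,np.round(e,1)
def proj(n,P,pose=None):
    i,f=cam(n); P=np.atleast_2d(P).astype(float)
    if n=='wrist':
        p,o=pose; Rt=R.from_rotvec(o).as_matrix(); T=np.array(i['T_tool_cam'])
        c=((P-p)@Rt-T[:3,3])@T[:3,:3]; r=np.arctan2(np.hypot(c[:,0],c[:,1]),c[:,2]); h=np.hypot(c[:,0],c[:,1])+1e-12
        return np.c_[i['cx']+f*r*c[:,0]/h, i['cy']+f*r*c[:,1]/h]
    c=R.from_rotvec(np.ravel(i['rvec'])).apply(P)+np.ravel(i['tvec'])
    return np.c_[i['cx']+f*c[:,0]/c[:,2], i['cy']+f*c[:,1]/c[:,2]]
def snap(n,tag):
    s=ctrl.get_obs(); im=ctrl.get_image(n); cv2.imwrite(f'pics/{tag}.png',im)
    np.save(f'pics/{tag}.npy',np.r_[s['ee_pos'],s['orientation']]); return im,(np.array(s['ee_pos']),np.array(s['orientation']))
def pose(tag):
    a=np.load(f'pics/{tag}.npy'); return a[:3],a[3:]
E
python3 - <<'E'
from h import *
for n in('scene','side','wrist'): snap(n,n+'0'); print(n,{k:np.round(v,3).tolist() for k,v in ctrl.camera_info(n).items()})
s=ctrl.get_obs();print(s)
E
```

```text
scene {'fovy': 43.984, 'cx': 324.669, 'cy': 241.096, 'rvec': [1.647, 2.178, -0.639], 'tvec': [106.031, -444.594, 1782.281]}
side {'fovy': 50.907, 'cx': 315.728, 'cy': 238.558, 'rvec': [0.386, -2.658, 1.377], 'tvec': [591.784, 127.001, 901.238]}
wrist {'fovy': 65.706, 'cx': 320.019, 'cy': 237.102, 'T_tool_cam': [[0.001, -0.964, -0.267, 73.639], [1.0, 0.001, -0.001, 0.043], [0.001, -0.267, 0.964, -148.561], [0.0, 0.0, 0.0, 1.0]]}
{'t': 0.15, 'qpos': array([-1.20700919e+00,  4.23645408e-01,  1.63048025e+00, -2.00827598e-05,
        1.08860044e+00, -1.90120766e-02]), 'qvel': array([ 0.00173818, -0.0019616 , -0.00179949,  0.00054892,  0.00192336,
        0.00038125]), 'joint_torque': array([ 5.77721148e-04, -5.44980776e+01, -2.73920077e+01,  6.44452195e-02,
        2.05202488e-02, -8.90602655e-05]), 'ee_pos': array([ 233.31881767, -579.38575362,  236.1061221 ]), 'orientation': array([-3.08312780e+00, -5.97437532e-01,  3.32811146e-04]), 'ft_force': array([-0.6501491 ,  0.82304709,  0.2650772 ]), 'moment': array([-0.03255857,  0.0350357 ,  0.02422238]), 'grasp_force': 0.0, 'width': 87.68373892299088}
```

View pics/scene0.png

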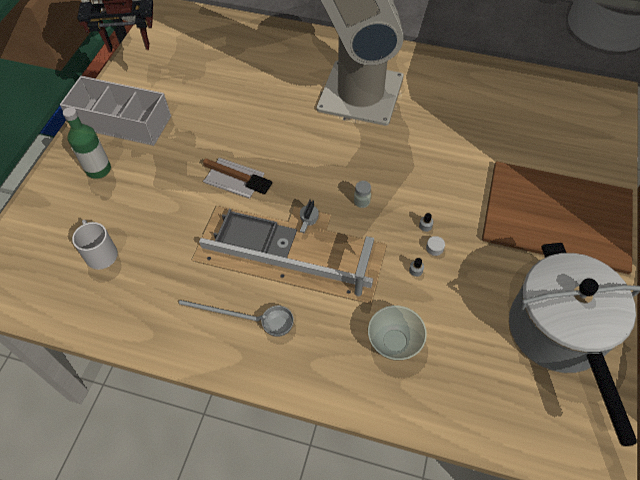

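View pics/side0.png

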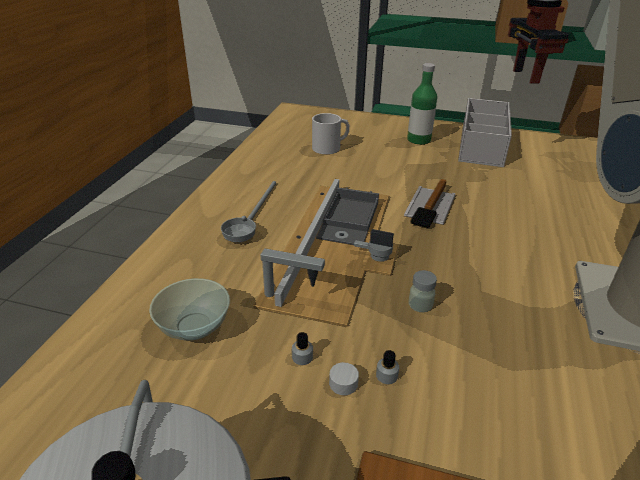

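Scene view: two knobbed weights at (427,220) and (417,266), with the tin at (436,245). The station has the sled at the left of the lane, the stud at (309,213) and the spatula at (237,176). The side view shows the same two weights at (303,350) and (388,368).

```bash
python3 - <<'E'
from h import *
r=lambda a:np.round(a,1)
def t(name,a,b): print(name,*map(r,tri([ray('scene',*a),ray('side',*b)])))
t('w1knobtop',(428,215),(389,354)); t('w2knob',(418,261),(302,337))
t('tin',(436,242),(344,370)); t('stud',(310,203),(382,234)); t('mark',(282,243),(342,235))
t('salt',(364,184),(424,276));t('blade',(262,183),(425,216))
t('nozz',(345,283),(312,284)); 
for n,p,z in(('fenceA',(201,241),36),('fenceB',(352,280),36),('bowl',(397,335),30),('spoon',(237,178),6)): print(n,r(atz('scene',*p,z)))
a=cv2.imread('pics/scene0.png')[130:350,170:470]; cv2.imwrite('pics/c1.png',cv2.resize(a,None,fx=2.66,fy=2.66,interpolation=2))
E
```

```text
w1knobtop [421.4 278.   46.8] [0.8 0.8]
w2knob [557.  279.5  43.1] [0.5 0.5]
tin [481.8 311.6  28.1] [0.1 0.1]
stud [481.8  -9.8  64. ] [4.8 4.8]
mark [575.2 -57.8   7.2] [0.2 0.2]
salt [390.1 105.2  69.8] [3.1 3.1]
blade [ 414.8 -165.7   17.9] [1.3 1.3]
nozz [610.  107.  -18.4] [20.2 20.2]
fenceA [ 640.2 -243.7   36. ]
fenceB [645.3 139.9  36. ]
bowl [750.4 271.   30. ]
spoon [ 409.8 -239.4    6. ]
```

View pics/c1.png

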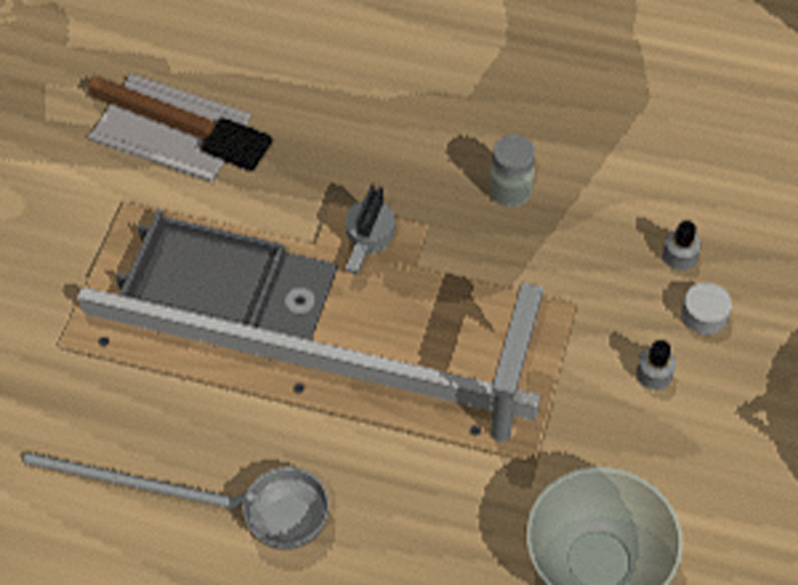

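Crop: the stud wing is at about (310,207), its tongue pointing towards the fence. The sled is at the lane's left end, with its mark at (282,243). I'll look from above with the wrist camera.

servo_tool([
  [0,[30,40,20],-3],
  [0,[60,80,50],-8],
  [0,[90,115,80],-14],
  [0,[120,150,110],-20],
  [0,[150,185,130],-22],
  [0,[180,220,150],-22],
  [0,[210,255,155],-22],
  [0,[240,290,155],-22],
  [0,[270,325,155],-22],
  [0,[300,360,155],-22],
])

```text
t: 0.98
ee_pos: [478.7, -283.3, 385.8]
orientation: [3.141, -0.002, 0.002]
ft_force: [1.2, 0.2, -0.5]
width: 87.9
grasp_force: 0.0
```

servo_tool([
  [0,[10,40,0],0],
  [0,[20,80,0],0],
  [0,[20,120,0],0],
  [0,[20,120,0],0],
  [0,[20,120,0],0],
])

```text
t: 1.4
ee_pos: [497.7, -163.1, 384.7]
orientation: [3.141, 0.004, -0.0]
ft_force: [0.7, -0.2, 0.3]
width: 88.3
grasp_force: 0.0
```

```bash
python3 - <<'E'
from h import *
im,p=snap('wrist','w1'); print(p,ctrl.get_obs()['qpos'])
E
```

```text
(array([ 497.70416086, -163.06396001,  384.74569654]), array([ 3.14149059e+00,  4.23221202e-03, -4.13734712e-04])) [-3.41539344e-01  1.27144684e-01  1.68354664e+00 -4.45143273e-04
  1.33080095e+00  1.22856179e+00]
```

servo_tool([
  [0,[0,40,0],0],
  [0,[0,80,0],0],
  [0,[0,120,0],0],
  [0,[0,160,0],0],
  [0,[0,200,0],0],
  [0,[0,240,0],0],
  [0,[0,240,0],0],
  [0,[0,240,0],0],
])

```text
t: 2.12
ee_pos: [498.0, 75.4, 384.7]
orientation: [3.141, 0.001, -0.0]
ft_force: [0.4, -0.2, -0.4]
width: 87.8
grasp_force: 0.0
```

```bash
python3 - <<'E'
from h import *
im,p=snap('wrist','w2'); print(p,ctrl.get_obs()['qpos'])
E
```

```text
(array([498.02509172,  75.3966604 , 384.65827472]), array([ 3.14108987e+00,  1.11832603e-03, -1.61214820e-04])) [ 1.24814750e-01  9.22866033e-02  1.72362601e+00 -7.42459657e-04
  1.32603668e+00  1.69684329e+00]
```

View pics/w1.png

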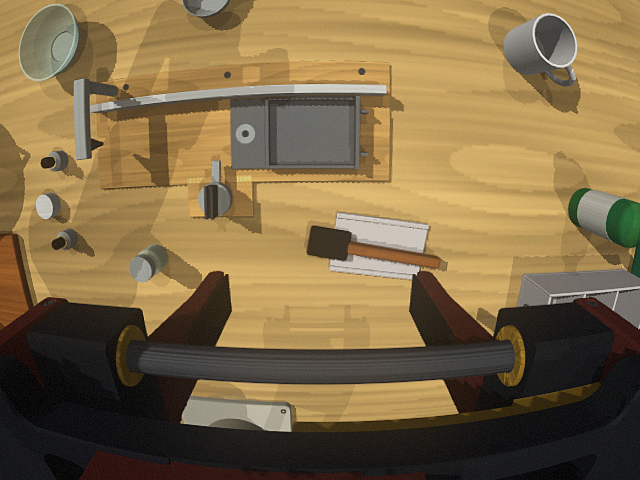

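View pics/w2.png

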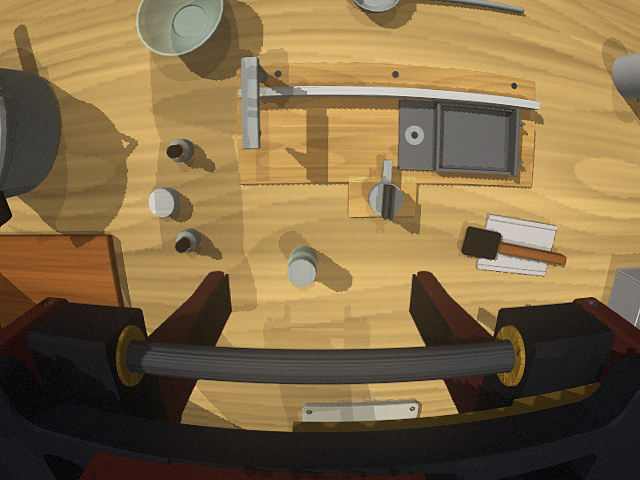

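Wrist views: only two weights are out, at w2 (180,152) and (188,241), with the tin at (163,203). The spatula lies in the rest with its blade towards the station front. I'll crop for precise corners.

```bash
python3 - <<'E'
from h import *
for t,(x0,y0,w,h) in(('w1',(70,55,360,235)),('w2',(225,50,360,235))):
    a=cv2.imread(f'pics/{t}.png')[y0:y0+h,x0:x0+w]; a=cv2.resize(a,None,fx=2.2,fy=2.2,interpolation=cv2.INTER_CUBIC)
    cv2.imwrite(f'pics/{t}c.png',cv2.convertScaleAbs(a,alpha=1.5))
E
```

```text
(no output)
```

View pics/w1c.png

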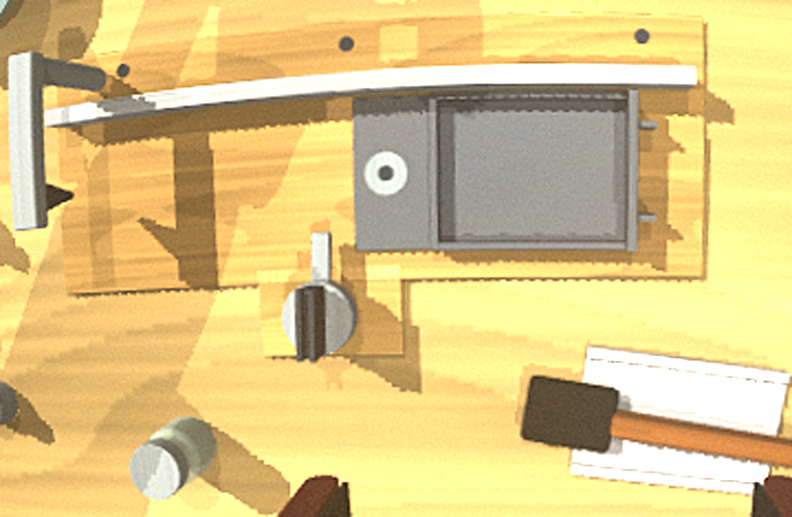

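View pics/w2c.png

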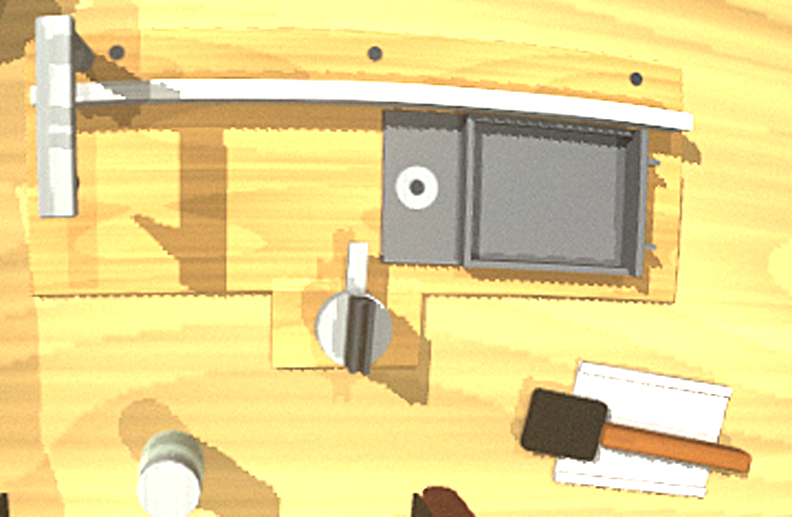

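Crops: clear board, fence and sled corners, the mark at w1c (386,173) and w2c (417,188), the stud wing, and the spatula blade and handle. I'll triangulate and fit these.

```bash
cat >m.py <<'E'
from h import *
from scipy.optimize import least_squares
r=lambda a:np.round(a,1)
A=lambda x,y:(70+x/2.2,55+y/2.2); B=lambda x,y:(225+x/2.2,50+y/2.2)
p1,p2=pose('w1'),pose('w2')
d={'Brf':((704,17),(682,68)),'Brn':((703,277),(675,300)),'Bfn':((72,294),(32,294)),'F_o':((697,66),(692,115)),'F_i':((697,86),(692,131)),
'mark':((386,173),(417,188)),'Snn':((357,249),(383,261)),'Snf':((354,98),(383,110)),'Srn':((637,250),(641,276)),'Srf':((637,91),(650,125)),
'wing':((311,323),(357,335)),'tongue':((321,235),(358,244)),'blF1':((530,376),(531,388)),'blF2':((522,440),(522,447)),
'R1':((588,346),(580,362)),'R2':((790,372),(732,387)),'R4':((570,478),(556,482)),'jar':((158,467),(172,487))}
K={}
for k,(a,b) in d.items():
    X,e=tri([ray('wrist',*A(*a),p1),ray('wrist',*B(*b),p2)]); K[k]=X; print(k,r(X),e)
for k,a,b in(('w1knob',(58,241),(185,240)),('w2knob',(46,163),(174,152)),('w1?',(0,0),(0,0))):
    if a!=(0,0): X,e=tri([ray('wrist',*a,p1),ray('wrist',*b,p2)]); print(k,r(X),e)
he=atz('wrist',*B(748,461),28,p2); print('handle end',r(he))
L=np.array([[100,-290],[-72,-290],[-72,165],[62,-279.5],[50,-279.5]]); W=np.array([K[k][:2] for k in('Brf','Brn','Bfn','F_o','F_i')])
f=lambda q:(L@np.array([[np.cos(q[2]),np.sin(q[2])],[-np.sin(q[2]),np.cos(q[2])]])+q[:2]-W).ravel()
s=least_squares(f,[580,0,0],loss='soft_l1',f_scale=2); print('station',r(s.x[:2]),np.degrees(s.x[2]),r(s.fun.reshape(-1,2)))
q=s.x;M=lambda x,y:np.array([np.cos(q[2])*x-np.sin(q[2])*y+q[0],np.sin(q[2])*x+np.cos(q[2])*y+q[1]])
print('stud',r(M(-92,-43)),'nozzle',r(M(0,128)),'goal mark',r(M(0,128)))
E
python3 m.py
```

```text
Brf [ 680.2 -260.5    6. ] [0.4 0.4]
Brn [ 509.8 -262.4    6.6] [0.4 0.4]
Bfn [503.8 194.5  -4. ] [0.4 0.4]
F_o [ 642.8 -250.9   34.4] [0.6 0.6]
F_i [ 630.9 -250.9   34.5] [0.1 0.1]
mark [576.6 -57.6  12.3] [0.2 0.2]
Snn [527.9 -36.8  10.2] [0. 0.]
Snf [626.9 -35.6   6.6] [0.2 0.2]
Srn [ 528.3 -215.8   32.2] [0.1 0.1]
Srf [ 628.1 -213.9   37.9] [2.3 2.3]
wing [485.6 -14.3  47.5] [0.2 0.2]
tongue [539.2 -17.1  25.8] [0.4 0.4]
blF1 [ 442.6 -149.4    6.9] [0.5 0.5]
blF2 [ 401.1 -144.1   14.5] [1.2 1.2]
R1 [ 461.8 -187.7    3.7] [0.1 0.1]
R2 [ 446.3 -325.8    8.1] [0. 0.]
R4 [ 372.8 -176.6   10.9] [1.2 1.2]
jar [393.2  98.4  62.4] [0.4 0.4]
w1knob [429.9 268.3  46.7] [2. 2.]
w2knob [557.  276.5  44.6] [0. 0.]
handle end [ 392.8 -339.3   28. ]
station [577.8  28.5] 0.6005369993845682 [[ 0.7  0.1]
 [-0.9  0.2]
 [ 0.3 -1.8]
 [-0.   0.6]
 [-0.2  0.5]]
stud [486.3 -15.4] nozzle [576.5 156.5] goal mark [576.5 156.5]
```

servo_tool([
  [0,[-2,20,-10],7],
  [0,[-4,40,-20],14],
  [0,[-6,60,-30],21],
  [0,[-8,80,-40],28],
  [0,[-10,100,-50],35],
  [0,[-12,120,-60],42],
  [0,[-14,140,-70],49],
  [0,[-16,160,-80],56],
  [0,[-18,180,-90],63],
  [0,[-20,195,-100],70],
])

```text
t: 3.0
ee_pos: [479.0, 269.0, 284.3]
orientation: [2.572, 1.804, 0.0]
ft_force: [-0.0, -1.1, -1.1]
width: 87.6
grasp_force: 0.0
```

servo_tool([
  [0,[0,0,-10],7],
  [0,[0,0,-20],14],
  [0,[0,0,-30],21],
  [0,[0,0,-40],28],
  [0,[0,0,-50],35],
  [0,[0,0,-60],42],
  [0,[0,0,-70],49],
  [0,[0,0,-70],56],
  [0,[0,0,-70],63],
  [0,[0,0,-70],70],
])

```text
t: 3.83
ee_pos: [479.0, 267.5, 214.4]
orientation: [-1.072, -2.953, 0.001]
ft_force: [0.1, 0.9, -1.1]
width: 87.6
grasp_force: 0.0
```

servo_tool([
  [0,[0,0,0],7],
  [0,[0,0,0],14],
  [0,[0,0,0],21],
  [0,[0,0,0],28],
  [0,[0,0,0],35],
  [0,[0,0,0],40],
  [0,[0,0,0],40],
  [0,[0,0,0],40],
])

```text
t: 4.5
ee_pos: [478.8, 268.3, 214.8]
orientation: [0.011, 3.141, -0.0]
ft_force: [-0.3, -0.0, -0.8]
width: 87.8
grasp_force: 0.0
```

```bash
python3 - <<'E'
from h import *
im,p=snap('wrist','w3'); print(p,ctrl.get_obs()['qpos'])
i,f=cam('wrist')
for P in([425,275,47],[557,278,47],[482,312,24]): print(proj('wrist',P,p))
E
```

```text
(array([478.77481878, 268.27764579, 214.75360479]), array([ 1.07812927e-02,  3.14145510e+00, -4.37388707e-04])) [ 4.89965866e-01  3.39790011e-01  1.81744527e+00 -2.84543779e-04
  9.84379431e-01 -1.07425914e+00]
[[326.92579299 158.52413506]]
[[330.26668051 301.86766489]]
[[365.96091382 218.07187881]]
```

View pics/w3.png

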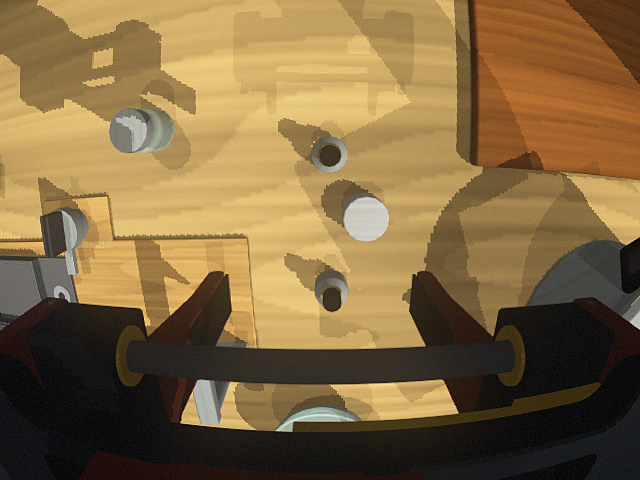

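w3: knobs at (330,154) and (332,300), tin at (366,218), which agrees with the predictions.

```bash
python3 - <<'E'
from h import *
p=pose('w3'); p1=pose('w1');p2=pose('w2')
print(atz('wrist',330,154,48,p),atz('wrist',332,300,48,p), atz('wrist',330,156,22,p),atz('wrist',332,288,22,p))
im=cv2.imread('pics/w3.png').max(2)
for (x,y) in((330,154),(332,298)):
    m=(im[y-20:y+20,x-20:x+20]<75).astype(np.uint8); n,l,st,c=cv2.connectedComponentsWithStats(m); k=1+np.argmax(st[1:,4]); print(st[k],c[k]+[x-20,y-20])
for a,b,c in(((58,241),(185,240),(330,154)),((46,162.5),(174,152),(332,300))): print(tri([ray('wrist',*a,p1),ray('wrist',*b,p2),ray('wrist',*c,p)]),tri([ray('wrist',*b,p2),ray('wrist',*c,p)]))
E
```

```text
[421.0994583  277.58528775  48.        ] [554.60266877 279.58098973  48.        ] [424.12787915 278.28182309  22.        ] [553.54600086 280.36888679  22.        ]
[ 10  11  21  22 345] [329.46956522 155.16811594]
[ 11  10  18  23 359] [331.43454039 299.13370474]
(array([423.77830069, 276.91970864,  30.56072488]), array([3. , 4.5, 2.2])) (array([422.61032083, 278.49599262,  16.18197633]), array([0.1, 0.1]))
(array([557.0434635 , 278.43841785,  40.0167048 ]), array([0.1, 1.8, 1.8])) (array([557.0952748 , 278.45515686,  39.93841832]), array([1.8, 1.8]))
```

servo_tool([
  [0.2,[-20,4,-20],0],
  [0.2,[-40,8,-50],0],
  [0.2,[-57,9.5,-85],0],
  [0.2,[-57,9.5,-120],0],
  [0.2,[-57,9.5,-150],0],
  [0.2,[-57,9.5,-175],0],
  [0.2,[-57,9.5,-190],0],
  [0.2,[-57,9.5,-198],0],
  [0.2,[-57,9.5,-198],0],
])

```text
t: 5.3
ee_pos: [420.5, 278.9, 15.5]
orientation: [-0.005, -3.14, 0.002]
ft_force: [0.6, -0.1, 0.2]
width: 70.6
grasp_force: 0.0
```

servo_tool([
  [1,[0,0,0],0],
  [1,[0,0,0],0],
  [1,[0,0,0],0],
  [1,[0,0,0],0],
  [1,[0,0,0],0],
  [1,[0,0,0],0],
])

```text
t: 5.8
ee_pos: [420.8, 279.6, 17.2]
orientation: [0.002, 3.141, 0.0]
ft_force: [0.5, -0.9, 0.8]
width: 33.9
grasp_force: 1.8
```

servo_tool([
  [1,[0,0,0],0],
  [1,[0,0,0],0],
  [1,[0,0,0],0],
  [1,[0,0,10],0],
  [1,[0,0,35],0],
  [1,[0,0,65],0],
  [1,[0,0,85],0],
  [1,[0,0,90],0],
  [1,[0,0,90],0],
])

```text
t: 6.55
ee_pos: [421.5, 280.2, 108.4]
orientation: [0.002, 3.139, 0.003]
ft_force: [-0.7, 0.3, -1.2]
width: 32.9
grasp_force: 30.0
```

servo_tool([
  [1,[10,-35,0],0],
  [1,[20,-70,0],0],
  [1,[30,-105,0],0],
  [1,[40,-140,0],0],
  [1,[52,-175,0],0],
  [1,[64,-210,0],0],
  [1,[76,-245,0],0],
  [1,[88,-280,0],0],
  [1,[100,-315,0],0],
  [1,[115,-350,0],0],
])

```text
t: 7.38
ee_pos: [534.3, -72.1, 105.0]
orientation: [-0.002, -3.138, -0.001]
ft_force: [0.7, 1.3, -0.9]
width: 33.1
grasp_force: 30.0
```

servo_tool([
  [1,[15,-30,0],0],
  [1,[30,-55,0],0],
  [1,[45,-75,0],0],
  [1,[60,-80,0],0],
  [1,[63,-80,0],0],
  [1,[63,-80,0],0],
  [1,[63,-80,0],0],
])

```text
t: 7.97
ee_pos: [597.1, -149.4, 105.3]
orientation: [-0.001, -3.139, -0.001]
ft_force: [0.8, 0.3, -1.0]
width: 33.2
grasp_force: 30.0
```

servo_tool([
  [1,[1,-1,-25],0],
  [1,[1,-1,-50],0],
  [1,[1,-1,-65],0],
  [1,[1,-1,-72],0],
  [1,[1,-1,-76],0],
  [1,[1,-1,-77.5],0],
  [1,[1,-1,-77.5],0],
])

```text
t: 8.55
ee_pos: [599.8, -151.1, 29.7]
orientation: [0.001, 3.141, -0.0]
ft_force: [-0.4, 0.5, -0.6]
width: 33.1
grasp_force: 30.0
```

servo_tool([
  [0.35,[0,0,0],0],
  [0.35,[0,0,0],0],
  [0.35,[0,0,0],0],
  [0.35,[0,0,0],0],
  [0.35,[0,0,20],0],
  [0.35,[0,0,55],0],
  [0.35,[0,0,90],0],
  [0.35,[0,0,110],0],
  [0.35,[0,0,110],0],
])

```text
t: 9.3
ee_pos: [602.7, -152.3, 144.7]
orientation: [0.002, 3.133, -0.004]
ft_force: [-0.4, -0.6, 0.5]
width: 57.5
grasp_force: 0.0
```

```bash
python3 - <<'E'
from h import *
im,p=snap('wrist','w4'); print(p)
snap('side','s4'); a=cv2.imread('pics/s4.png')[170:400,260:440]
b=im[60:360,120:520]; cv2.imwrite('pics/c4.png',np.hstack([cv2.resize(b,(440,330)),cv2.resize(a,(258,330))]))
E
```

```text
(array([ 602.72182834, -152.27437734,  144.688658  ]), array([ 1.98603520e-03,  3.13312025e+00, -3.62187161e-03]))
```

View pics/c4.png

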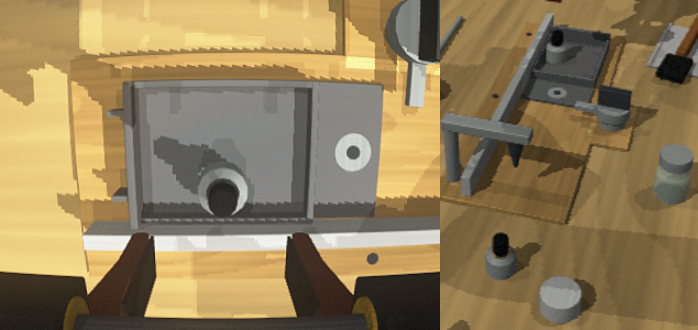

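c4: the first weight stands upright in the tray and the second has not moved. Now the second weight.

servo_tool([
  [0.35,[-5,35,10],0],
  [0.35,[-9,75,20],0],
  [0.35,[-13,115,20],0],
  [0.35,[-17,155,20],0],
  [0.35,[-21,195,20],0],
  [0.35,[-26,235,20],0],
  [0.35,[-30,275,20],0],
  [0.35,[-34,315,20],0],
  [0.2,[-39,355,20],0],
  [0.2,[-44,395,20],0],
])

```text
t: 10.23
ee_pos: [554.1, 245.1, 157.4]
orientation: [-0.002, -3.139, 0.002]
ft_force: [0.9, -0.9, -0.1]
width: 66.8
grasp_force: 0.0
```

servo_tool([
  [0.2,[-1,30,0],0],
  [0.2,[-2,36,0],0],
  [0.2,[-2,36,0],0],
  [0.2,[-2,36,0],0],
])

```text
t: 10.57
ee_pos: [552.7, 278.8, 157.8]
orientation: [-0.001, -3.139, 0.002]
ft_force: [-0.8, -0.4, -0.2]
width: 70.3
grasp_force: 0.0
```

```bash
python3 - <<'E'
from h import *
im,p=snap('wrist','w5'); print(p,proj('wrist',[[556,279,48],[554,280,0]],p))
snap('side','s5'); a=cv2.imread('pics/s5.png'); b=cv2.imread('pics/side0.png')
print(np.abs(a[320:370,280:330].astype(int)-b[320:370,280:330]).mean())
x,y=proj('wrist',[556,279,48],p)[0].astype(int); g=im.max(2)[y-30:y+30,x-30:x+30]<60
n,l,st,c=cv2.connectedComponentsWithStats(g.astype(np.uint8)); print([(st[k],c[k]+[x-30,y-30]) for k in range(1,n) if st[k,4]>100])
for k in range(1,n):
    if st[k,4]>100:print(atz('wrist',*(c[k]+[x-30,y-30]),44,p))
E
```

```text
(array([552.73715891, 278.82553892, 157.80380735]), array([-5.76414180e-04, -3.13915893e+00,  2.44080860e-03])) [[319.71918323 242.90431877]
 [320.98416926 224.86833451]]
9.824133333333334
[]
```

```bash
python3 - <<'E'
from h import *
im=cv2.imread('pics/w5.png');a=cv2.imread('pics/s5.png')
cv2.imwrite('pics/c5.png',np.hstack([cv2.resize(im,(480,360)),cv2.resize(a[270:450,230:430],(320,288)).copy() if 0 else cv2.resize(a[250:450,220:420],(310,360))]))
E
```

```text
(no output)
```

View pics/c5.png

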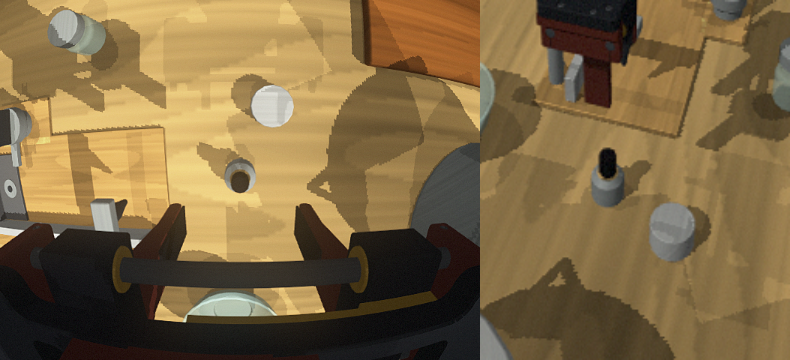

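c5: the knob is at about (320,242) in w5, as predicted for (556,279). Descending.

servo_tool([
  [0.2,[2.5,0,-30],0],
  [0.2,[2.5,0,-65],0],
  [0.2,[2.5,0,-100],0],
  [0.2,[2.5,0,-125],0],
  [0.2,[2.5,0,-137],0],
  [0.2,[2.5,0,-141],0],
  [0.2,[2.5,0,-141],0],
])

```text
t: 11.25
ee_pos: [556.2, 278.5, 17.9]
orientation: [-0.004, -3.14, 0.001]
ft_force: [0.3, 0.2, 0.4]
width: 70.1
grasp_force: 0.0
```

servo_tool([
  [1,[0,0,0],0],
  [1,[0,0,0],0],
  [1,[0,0,0],0],
  [1,[0,0,0],0],
  [1,[0,0,0],0],
  [1,[0,0,0],0],
  [1,[0,0,0],0],
  [1,[0,0,0],0],
  [1,[0,0,0],0],
])

```text
t: 12.0
ee_pos: [556.4, 279.8, 18.9]
orientation: [0.002, 3.141, 0.0]
ft_force: [-1.4, -0.7, 6.3]
width: 33.0
grasp_force: 30.0
```

servo_tool([
  [1,[-10,0,30],0],
  [1,[-25,0,65],0],
  [1,[-45,0,90],0],
  [1,[-70,-10,92],0],
  [1,[-80,-40,92],0],
  [1,[-84,-80,92],0],
  [1,[-84,-120,92],0],
  [1,[-84,-160,92],0],
  [1,[-80,-200,92],0],
  [1,[-70,-240,92],0],
])

```text
t: 12.83
ee_pos: [484.5, 38.0, 110.1]
orientation: [-0.0, -3.14, 0.0]
ft_force: [0.9, 1.1, -0.7]
width: 33.2
grasp_force: 30.0
```

servo_tool([
  [1,[10,-35,0],0],
  [1,[20,-70,0],0],
  [1,[35,-105,0],0],
  [1,[50,-140,0],0],
  [1,[62,-170,0],0],
  [1,[68,-188,0],0],
  [1,[68,-189,0],0],
  [1,[68,-189,0],0],
  [1,[68,-189,0],0],
])

```text
t: 13.58
ee_pos: [553.3, -148.7, 109.8]
orientation: [-0.002, -3.14, -0.001]
ft_force: [0.1, -0.0, -0.7]
width: 33.1
grasp_force: 30.0
```

servo_tool([
  [1,[1,-2,-25],0],
  [1,[1,-2,-50],0],
  [1,[1,-2,-65],0],
  [1,[1,-2,-72],0],
  [1,[1,-2,-77],0],
  [1,[1,-2,-79],0],
  [1,[1,-2,-79],0],
])

```text
t: 14.17
ee_pos: [555.3, -150.9, 31.6]
orientation: [0.001, 3.141, -0.0]
ft_force: [-0.4, -0.1, -0.6]
width: 32.9
grasp_force: 30.0
```

servo_tool([
  [0.35,[0,0,0],0],
  [0.35,[0,0,0],0],
  [0.35,[0,0,0],0],
  [0.35,[0,0,0],0],
  [0.35,[0,0,20],0],
  [0.35,[0,0,55],0],
  [0.35,[0,0,90],0],
  [0.35,[0,0,110],0],
  [0.35,[0,0,110],0],
])

```text
t: 14.92
ee_pos: [558.1, -152.3, 146.3]
orientation: [0.002, 3.133, -0.004]
ft_force: [0.9, 0.4, -0.3]
width: 57.2
grasp_force: 0.0
```

```bash
python3 - <<'E'
from h import *
im,p=snap('wrist','w6'); print(p, ctrl.get_obs()['qpos'])
b=cv2.resize(im[40:340,100:500],(780,585),interpolation=cv2.INTER_CUBIC); cv2.imwrite('pics/c6.png',b)
E
```

```text
(array([ 558.06715727, -152.33650343,  146.30039159]), array([ 2.05118364e-03,  3.13340308e+00, -3.77766137e-03])) [-2.87029260e-01  4.73977494e-01  1.80363490e+00 -4.36641558e-05
  8.58462704e-01 -1.85655899e+00]
```

View pics/c6.png

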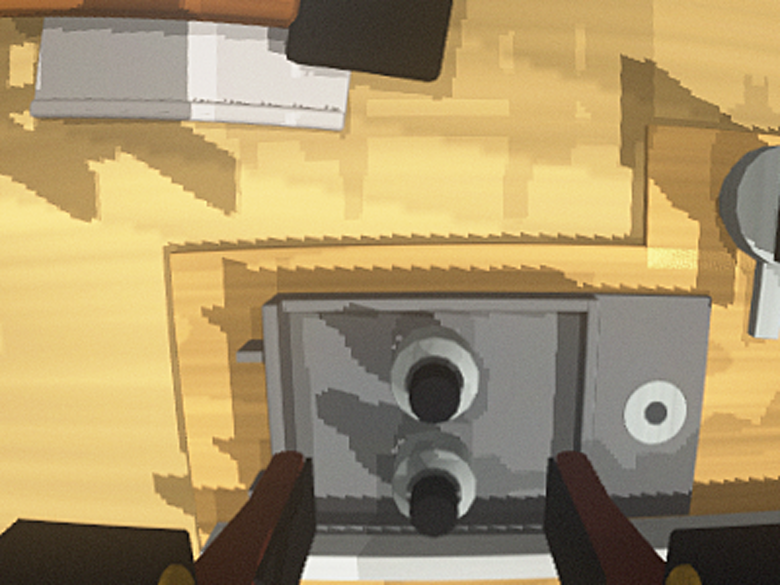

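c6: both weights stand upright in the tray, which settles loading. Next, the stud.

servo_tool([
  [0.35,[-18,34,0],-1],
  [0.35,[-36,68,0],-2],
  [0.35,[-54,102,0],-2],
  [0.35,[-72,136,0],-2],
  [0.35,[-72,137,-20],-2],
  [0.35,[-72,137,-50],-2],
  [0.35,[-72,137,-50],-2],
  [0.35,[-72,137,-50],-2],
  [0.35,[-72,137,-50],-2],
])

```text
t: 15.72
ee_pos: [483.0, -14.6, 91.3]
orientation: [-0.057, -3.14, -0.0]
ft_force: [-0.2, -0.2, 0.0]
width: 56.8
grasp_force: 0.0
```

```bash
python3 - <<'E'
from h import *
im,p=snap('wrist','w7'); print(p, ctrl.get_obs()['qpos'][5])
c=proj('wrist',[[486.3-22,-15.4,63],[486.3+22,-15.4,63],[486.3,-15.4,37]],p); print(c)
x,y=c[:2].mean(0).astype(int)
cv2.imwrite('pics/c7.png',cv2.resize(im[max(0,y-110):y+110,x-150:x+150],(780,572),interpolation=2)); print(max(0,y-110),x-150)
E
```

```text
(array([483.04184055, -14.63545046,  91.27132507]), array([-5.74371782e-02, -3.13987574e+00, -6.07480715e-05])) -1.5891286171154815
[[316.10863707 246.10991962]
 [319.30999409 324.22201818]
 [317.98229326 269.43135877]]
175 167
```

View pics/c7.png

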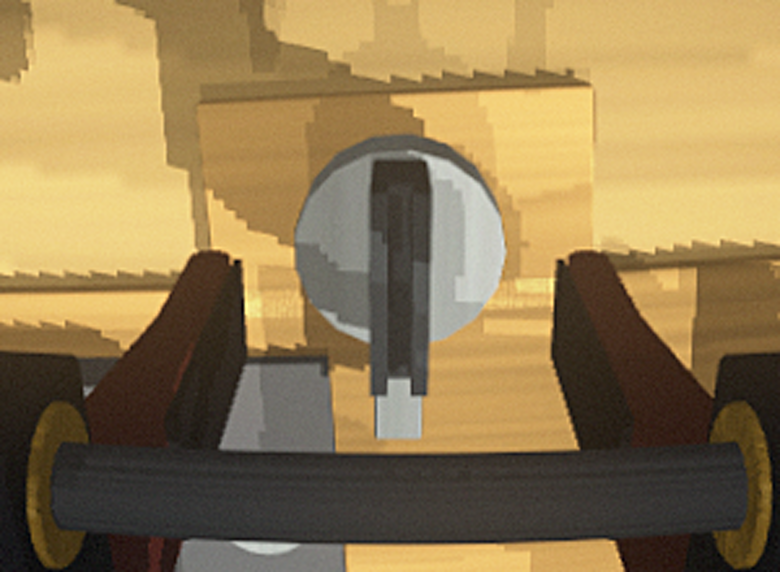

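c7: the wing is lined up with the fingers and centred at about (321,287), 1–2 mm from the estimate. Descend and grip.

servo_tool([
  [0.35,[4,0.5,-15],0],
  [0.35,[4,0.5,-30],0],
  [0.35,[4,0.5,-37],0],
  [0.35,[4,0.5,-37],0],
  [0.7,[4,0.5,-37],0],
  [1,[4,0.5,-37],0],
  [1,[4,0.5,-37],0],
  [1,[4,0.5,-37],0],
  [1,[4,0.5,-37],0],
  [1,[4,0.5,-37],0],
])

```text
t: 16.6
ee_pos: [487.3, -13.9, 54.6]
orientation: [0.057, 3.141, -0.0]
ft_force: [-0.9, 0.0, 0.8]
width: 20.6
grasp_force: 0.0
```

servo_tool([
  [1,[0,0,0],0],
  [1,[0,0,0],0],
  [1,[0,0,0],0],
  [1,[0,0,-2],0],
  [1,[0,0,-4],0],
  [1,[0,0,-6],0],
  [1,[0,0,-6],0],
  [1,[0,0,-6],0],
])

```text
t: 17.27
ee_pos: [487.3, -14.2, 48.4]
orientation: [0.056, 3.141, -0.001]
ft_force: [-1.2, -4.8, 6.1]
width: 11.8
grasp_force: 30.0
```

servo_tool([
  [1,[0,0,-1.5],0],
  [1,[0,0,-1.5],-5],
  [1,[0,0,-1.5],-11],
  [1,[0,0,-1.5],-17],
  [1,[0,0,-1.5],-23],
  [1,[0,0,-1.5],-29],
  [1,[0,0,-1.5],-35],
  [1,[0,0,-1.5],-41],
  [1,[0,0,-1.5],-46],
  [1,[0,0,-1.5],-46],
])

```text
t: 18.1
ee_pos: [487.3, -14.5, 47.3]
orientation: [1.286, 2.866, -0.001]
ft_force: [-1.9, -7.4, 11.4]
width: 12.0
grasp_force: 30.0
```

servo_tool([
  [1,[0,0,0],-6],
  [1,[0,0,0],-12],
  [1,[0,0,0],-18],
  [1,[0,0,0],-24],
  [1,[0,0,0],-30],
  [1,[0,0,0],-36],
  [1,[0,0,0],-40],
  [1,[0,0,0],-42],
  [1,[0,0,0],-42],
  [1,[0,0,0],-42],
])

```text
t: 18.93
ee_pos: [487.1, -14.6, 47.3]
orientation: [2.221, 2.221, -0.001]
ft_force: [-2.9, -7.9, 11.3]
width: 12.0
grasp_force: 30.0
```

servo_tool([
  [1,[0,0,3],0],
  [1,[0,0,6],0],
  [1,[0,0,9],0],
  [1,[0,0,10.5],0],
  [1,[0,0,10.5],0],
  [0.7,[0,0,10.5],0],
  [0.5,[0,0,10.5],0],
  [0.5,[0,0,10.5],0],
  [0.5,[0,0,10.5],0],
  [0.5,[0,0,10.5],0],
])

```text
t: 19.77
ee_pos: [487.2, -13.7, 57.2]
orientation: [-2.223, -2.22, -0.0]
ft_force: [-0.5, -0.8, 0.1]
width: 41.2
grasp_force: 0.0
```

servo_tool([
  [0.5,[0,0,20],0],
  [0.5,[0,0,50],0],
  [0.5,[0,0,70],0],
  [0.5,[0,0,70],0],
  [0.5,[0,0,70],0],
])

```text
t: 20.18
ee_pos: [487.9, -13.8, 128.1]
orientation: [2.221, 2.219, 0.003]
ft_force: [-0.7, -1.4, -0.6]
width: 43.9
grasp_force: 0.0
```

```bash
python3 - <<'E'
from h import *
im,p=snap('wrist','w8'); a,_=snap('side','s8'); print(p,ctrl.get_obs()['qpos'])
cv2.imwrite('pics/c8.png',np.hstack([cv2.resize(im[60:420,110:590],(480,360)),cv2.resize(a[170:300,310:420],(305,360))]))
E
```

```text
(array([487.92399192, -13.82701501, 128.14414078]), array([2.22124736, 2.21885225, 0.00293381])) [-5.28160821e-02  3.94843617e-01  2.00529780e+00  5.79753794e-05
  7.42517954e-01 -5.17658868e-02]
```

View pics/c8.png

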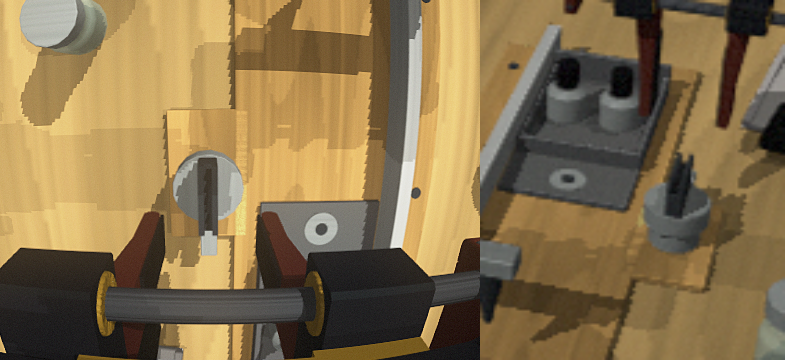

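c8: the stud is up with its tongue pointing back along the lane, and both weights stand in the tray. Next, the spatula; I'll segment it in a wrist image from above.

servo_tool([
  [0.5,[-10,-30,20],-2],
  [0.5,[-20,-65,40],-4],
  [0.5,[-30,-100,60],-7],
  [0.5,[-42,-135,80],-8],
  [0.5,[-55,-170,80],-8],
  [0.5,[-70,-205,80],-8],
  [0.5,[-83,-226,80],-8],
  [0.5,[-83,-226,80],-8],
  [0.5,[-83,-226,80],-8],
])

```text
t: 21.03
ee_pos: [403.0, -240.4, 206.0]
orientation: [-2.373, -2.054, 0.001]
ft_force: [-0.1, -0.4, 0.8]
width: 43.9
grasp_force: 0.0
```

```bash
cat > spat.py <<'E'
from h import *
import sys
def find(tag,p):
    im=cv2.imread(f'pics/{tag}.png'); hsv=cv2.cvtColor(im,cv2.COLOR_BGR2HSV)
    out={}
    for nm,m,z in(('handle',(hsv[...,0]<16)&(hsv[...,1]>130)&(hsv[...,2]>60),28),('blade',hsv[...,2]<55,20)):
        m=m.astype(np.uint8); m[300:]=0; n,l,st,c=cv2.connectedComponentsWithStats(m)
        for k in range(1,n):
            if st[k,4]>600:
                ys,xs=np.where(l==k); P=np.array([atz('wrist',x,y,z,p)[:2] for x,y in zip(xs[::5],ys[::5])])
                r=cv2.minAreaRect(P.astype(np.float32)); print(nm,st[k],np.round(c[k]),'rect',np.round(r[0],1),np.round(r[1],1),round(r[2],1))
if __name__=='__main__':
    im,p=snap('wrist',sys.argv[1]); print(p); find(sys.argv[1],p)
E
python3 spat.py w9
```

```text
(array([ 402.99688925, -240.380441  ,  206.02049143]), array([-2.37346752e+00, -2.05437005e+00,  8.74866531e-04]))
handle [ 315  174   20  126 2002] [324. 236.] rect [ 404.1 -259.5] [119.7  14.7] 80.4
blade [420   0  30 169 720] [437.  93.] rect [ 526.6 -126.6] [  5.3 158.7] 0.3
blade [ 438   38  101  121 1910] [512.  80.] rect [ 607.2 -128.8] [ 81.6 144.5] 35.3
blade [468  90  36  32 615] [484. 103.] rect [ 572.  -154.1] [30.2 31.9] 10.5
blade [ 315  112   37   65 1025] [336. 138.] rect [ 423.8 -174.7] [56.9 31.6] 80.5
```

servo_tool([
  [0.66,[-1,-20,-25],-1.4],
  [0.66,[-1,-33,-60],-1.4],
  [0.66,[-1,-33,-95],-1.4],
  [0.66,[-1,-33,-130],-1.4],
  [0.66,[-1,-33,-150],-1.4],
  [0.66,[-1,-33,-155],-1.4],
  [0.66,[-1,-33,-155],-1.4],
  [0.66,[-1,-33,-155],-1.4],
])

```text
t: 21.75
ee_pos: [403.8, -272.3, 52.6]
orientation: [-2.396, -2.032, -0.0]
ft_force: [-0.3, -0.7, 1.1]
width: 29.8
grasp_force: 0.0
```

```bash
python3 spat.py w10
```

```text
(array([ 403.8141684 , -272.32532296,   52.57183724]), array([-2.39569176e+00, -2.03196534e+00, -2.44551295e-05]))
handle [ 300  141   33  159 4897] [316. 219.] rect [ 407.6 -240.5] [78.9 15. ] 80.3
blade [ 496    0   50  142 2320] [518.  72.] rect [ 526.8 -175.9] [13.9 79.8] 3.2
blade [ 524    0   86   95 3422] [567.  36.] rect [ 567.5 -153.2] [86.5 40.7] 24.8
blade [607   0  33  46 822] [628.  23.] rect [ 625.5 -141.1] [30.9 30.7] 8.2Traceback (most recent call last):
  File "spat.py", line 13, in <module>
    im,p=snap('wrist',sys.argv[1]); print(p); find(sys.argv[1],p)
                                              ~~~~^^^^^^^^^^^^^^^
  File "spat.py", line 10, in find
    ys,xs=np.where(l==k); P=np.array([atz('wrist',x,y,z,p)[:2] for x,y in zip(xs[::5],ys[::5])])
                                      ~~~^^^^^^^^^^^^^^^^^
  File "h.py", line 16, in atz
    o,d=ray(n,u,v,pose); return o+d*(z-o[2])/d[2]
        ~~~^^^^^^^^^^^^
  File "h.py", line 8, in ray
    i,f=cam(n); x,y=(u-i['cx'])/f,(v-i['cy'])/f
        ~~~^^^
  File "h.py", line 5, in cam
    i=ctrl.camera_info(n); f=240/np.tan(np.radians(i['fovy'])/2); return i,f
ValueError: time passes only in moves, steps and waits
```

servo_tool([
  [0.66,[-1.5,0,-15],0],
  [0.66,[-1.5,0,-26],0],
  [0.66,[-1.5,0,-30],0],
  [0.66,[-1.5,0,-30],0],
  [1,[-1.5,0,-30],0],
  [1,[-1.5,0,-30],0],
  [1,[-1.5,0,-30],0],
  [1,[-1.5,0,-30],0],
  [1,[-1.5,0,-30],0],
  [1,[-1.5,0,-30],0],
])

```text
t: 22.63
ee_pos: [402.0, -273.1, 22.8]
orientation: [2.396, 2.03, 0.0]
ft_force: [-0.8, 0.2, 5.9]
width: 15.9
grasp_force: 30.0
```

servo_tool([
  [1,[0,0,0],0],
  [1,[0,0,0],0],
  [1,[0,0,5],0],
  [1,[0,0,10],0],
  [1,[0,0,15],0],
  [1,[0,0,15],0],
])

```text
t: 23.13
ee_pos: [402.1, -273.2, 38.3]
orientation: [2.396, 2.03, 0.001]
ft_force: [0.8, -0.3, -1.1]
width: 16.0
grasp_force: 30.0
```

```bash
sed -i 's/^def cam(n):/import functools\n@functools.lru_cache\ndef cam(n):/' h.py; python3 spat.py w11; python3 -c "
from h import *
s=ctrl.get_obs();print(s['width'],s['grasp_force'],s['ft_force'],s['moment'])"
```

```text
(array([ 402.10727279, -273.21669646,   38.31136159]), array([2.39614508e+00, 2.02959052e+00, 5.54716761e-04]))
handle [ 300  139   41  161 6089] [320. 218.] rect [ 408.6 -238. ] [73.2 17. ] 80.6
blade [ 511    0   76  162 3096] [540.  84.] rect [ 529.  -187.8] [31.5 92.7] 17.8
blade [ 538    0   72   90 2036] [562.  44.] rect [ 551.1 -160.2] [50.  41.3] 24.7
blade [ 580    0   50   33 1218] [604.  12.] rect [ 589.9 -144.6] [45.3 19.1] 7.7
blade [  267     8   107   138 14045] [320.  76.] rect [ 419.4 -172.9] [64.3 47.1] 80.6
15.699836196073292 29.99952346086502 [-0.33604041 -0.06255197 -1.41770492] [-0.07145016 -0.09331648 -0.00538653]
```

servo_tool([
  [1,[0,0,20],0],
  [1,[0,-10,42],0],
  [1,[10,-30,45],0],
  [1,[25,-50,45],3],
  [1,[45,-70,45],6],
  [1,[70,-85,45],9],
  [1,[95,-92,45],10.1],
  [1,[125,-92,45],10.1],
  [1,[155,-92,45],10.1],
  [1,[175,-92,45],10.1],
])

```text
t: 24.02
ee_pos: [579.0, -365.0, 82.2]
orientation: [2.208, 2.233, 0.001]
ft_force: [0.2, 0.0, -2.0]
width: 15.7
grasp_force: 30.0
```

servo_tool([
  [1,[0,0,0],0],
  [1,[0,0,0],0],
  [1,[0,0,0],0],
])

```text
t: 24.27
ee_pos: [575.4, -364.4, 81.6]
orientation: [-2.208, -2.232, 0.001]
ft_force: [-1.0, -0.2, -1.8]
width: 16.1
grasp_force: 30.0
```

```bash
cat > sl.py <<'E'
from h import *
import sys
im,p=snap('wrist',sys.argv[1]); print(np.round(p,2).tolist())
# white mark ring centroid near a predicted place
g=[float(v) for v in sys.argv[2:4]]
c=proj('wrist',[[g[0],g[1],12]],p)[0]; print('pred',c)
s=ctrl.get_obs(); print(s['width'],s['grasp_force'])
x,y=c.astype(int); w=30
sub=im[max(0,y-w):y+w,max(0,x-w):x+w].min(2); m=(sub>135).astype(np.uint8)
n,l,st,ce=cv2.connectedComponentsWithStats(m)
for k in range(1,n):
    if st[k,4]>60:
        ys,xs=np.where(l==k); q=(st[k,0]+st[k,2]/2-.5+max(0,x-w),st[k,1]+st[k,3]/2-.5+max(0,y-w)); print(st[k],q,np.round(atz('wrist',*q,12,p),1))
E
python3 sl.py w12 576.6 -57.6; python3 - <<'E'
from h import *; import spat; p=pose('w12')
im=cv2.imread('pics/w12.png').max(2)<50; im[300:]=0
n,l,st,c=cv2.connectedComponentsWithStats(im.astype(np.uint8))
for k in range(1,n):
    if st[k,4]>1500:
        ys,xs=np.where(l==k);P=np.array([atz('wrist',x,y,75,p)[:2] for x,y in zip(xs[::9],ys[::9])]); r=cv2.minAreaRect(P.astype(np.float32)); print(st[k],np.round(r[0],1),np.round(r[1],1),r[2])
E
```

```text
[[575.41, -364.37, 81.57], [-2.21, -2.23, 0.0]]
pred [ 326.31102971 -167.16583787]
15.72477058234922 29.99950110912323
[  261     0   157   146 15016] [ 583.2 -262.5] [64.1 63.9] 0.4666726291179657
```

servo_tool([
  [1,[2,0,-25],0],
  [1,[2,0,-45],0],
  [1,[2,0,-53],0],
  [1,[2,0,-55],0],
  [1,[2,4,-55],0],
  [1,[2,8,-55],0],
  [1,[2,8,-55],0],
])

```text
t: 24.9
ee_pos: [579.0, -356.4, 28.5]
orientation: [2.208, 2.233, 0.001]
ft_force: [-0.1, -0.6, -0.7]
width: 15.4
grasp_force: 30.0
```

servo_tool([
  [1,[0,2,0],0],
  [1,[0,4,0],0],
  [1,[0,6,0],0],
  [1,[0,8,0],0],
  [1,[0,10,0],0],
  [1,[0,10,0],0],
])

```text
t: 25.4
ee_pos: [578.6, -346.4, 27.3]
orientation: [-2.209, -2.234, 0.0]
ft_force: [0.3, 0.4, -0.6]
width: 15.5
grasp_force: 30.0
```

```bash
python3 - <<'E'
from h import *
im,p=snap('scene','sc13'); b=cv2.imread('pics/scene0.png')
c=proj('scene',[576.6,-57.6,12])[0]; print(c)
for a in(b,im):
    x,y=c.astype(int); m=(a[y-9:y+10,x-9:x+10].min(2)); 
    t=cv2.matchTemplate(cv2.cvtColor(im,6),cv2.cvtColor(b,6)[y-7:y+8,x-8:x+9],5)
_,v,_,q=cv2.minMaxLoc(t[y-20:y+10,x-25:x+40]); print(v,q[0]+x-25+8,q[1]+y-20+7,(x,y))
E
```

```text
[281.82636631 242.5349259 ]
0.987614631652832 281 242 (np.int64(281), np.int64(242))
```

servo_tool([
  [1,[1,0.5,0],0],
  [1,[2,1,0],0],
  [1,[3,1.5,0],0],
  [1,[4,2,0],0],
  [1,[5,2,0],0],
  [1,[5,2,0],0],
])

```text
t: 25.95
ee_pos: [583.9, -344.9, 27.3]
orientation: [2.209, 2.234, -0.0]
ft_force: [-0.6, 0.1, -1.4]
width: 16.3
grasp_force: 30.0
```

servo_tool([
  [1,[0.7,0.5,0],0],
  [1,[1.4,1,0],0],
  [1,[2,1.5,0],0],
  [1,[2,2,0],0],
  [1,[2,2,0],0],
])

```text
t: 26.37
ee_pos: [585.9, -343.3, 27.5]
orientation: [2.208, 2.233, -0.0]
ft_force: [-1.0, -3.3, -2.0]
width: 16.1
grasp_force: 30.0
```

servo_tool([
  [1,[0.5,1,0],0],
  [1,[1,2,0],0],
  [1,[1.5,3,0],0],
  [1,[2,4,0],0],
  [1,[2,5,0],0],
  [1,[2,6,0],0],
])

```text
t: 26.87
ee_pos: [587.7, -336.8, 27.3]
orientation: [2.209, 2.234, -0.0]
ft_force: [-1.4, -4.3, -1.4]
width: 15.6
grasp_force: 30.0
```

servo_tool([
  [1,[0.5,2,0],0],
  [1,[1,4,0],0],
  [1,[1.5,6,0],0],
  [1,[1.5,8,0],0],
  [1,[1.5,10,0],0],
  [1,[1.5,12,0],0],
])

```text
t: 27.37
ee_pos: [588.4, -325.1, 27.2]
orientation: [-2.208, -2.234, 0.002]
ft_force: [-4.0, -5.6, -0.6]
width: 15.6
grasp_force: 30.1
```

```bash
cat > mk.py <<'E'
from h import *
import sys
# mark by ring template in scene and side; print triangulated and z=12 positions
def mark(tag,g,w=14):
    res=[]
    for n in('scene','side'):
        a,_=snap(n,tag+n); c=proj(n,[g[0],g[1],12])[0].astype(int); b=cv2.imread(f'pics/{n}0.png'); d=proj(n,[576.6,-57.6,12])[0]; di=np.round(d).astype(int)
        h=(9,7) if n=='scene' else (11,7)
        T=cv2.cvtColor(b,6)[di[1]-h[1]:di[1]+h[1]+1,di[0]-h[0]:di[0]+h[0]+1]
        x0,y0=c[0]-w-h[0],c[1]-w-h[1]
        S=cv2.cvtColor(a,6)[y0:c[1]+w+h[1]+1,x0:c[0]+w+h[0]+1]; t=cv2.matchTemplate(S,T,5); _,v,_,q=cv2.minMaxLoc(t)
        qx,qy=q; fx=fy=0
        if 0<qx<t.shape[1]-1: l,m,r=t[qy,qx-1:qx+2]; fx=.5*(l-r)/(l-2*m+r)
        if 0<qy<t.shape[0]-1: l,m,r=t[qy-1:qy+2,qx]; fy=.5*(l-r)/(l-2*m+r)
        u=(x0+q[0]+h[0]+fx+d[0]-di[0], y0+q[1]+h[1]+fy+d[1]-di[1]); P=atz(n,*u,12); res.append(P); print(n,round(v,3),np.round(u,1),np.round(P[:2],1))
    return res
if __name__=='__main__':
    mark(sys.argv[1],[float(v) for v in sys.argv[2:4]]); s=ctrl.get_obs(); print(np.round(s['ee_pos'],1),np.round(s['ft_force'],1),s['width'])
E
python3 mk.py m14 577 -40
```

```text
scene 0.964 [288.8 244.4] [577.1 -39.1]
side 0.923 [339.2 238.1] [576.8 -38.2]
[ 588.4 -324.7   27.2] [-3.7 -4.5 -0.4] 15.729715503865288
```

```bash
python3 - <<'E'
from h import *
r=lambda a:np.round(a,1)
p1,p2=pose('w1'),pose('w2')
A=lambda x,y:(70+x/2.2,55+y/2.2); B=lambda x,y:(225+x/2.2,50+y/2.2)
w1=ray('wrist',*A(72,195),p1)
im=cv2.cvtColor(cv2.imread('pics/m14side.png'),6)
c=proj('side',[576.5,156.5,46])[0]; print('side pred tip',c)
x,y=c.astype(int); print(im[y-8:y+8,x-8:x+9])
print('w1 tip',r(atz('wrist',*A(72,195),46,p1)),'w2',r(atz('wrist',*B(77,184),46,p2)))
print('pred w1,w2',(proj('wrist',[576.5,156.5,46],p1)-[70,55])*2.2,(proj('wrist',[576.5,156.5,46],p2)-[225,50])*2.2)
E
```

```text
side pred tip [312.82479988 283.63022084]
[[ 49  62  69  66  46  30  36  30  27  26  25  10  18  46  63  60  58]
 [ 50  61  64  69  51  37  31  34  26  25  19  12  23  59  65  57  59]
 [ 60  62  66  63  61  37  32  28  25  29  19  23  40  61  57  61  57]
 [ 59 105 116  72  61  37  26  34  24  24  23   9  45  60  63  52  57]
 [104 111 115 110 109  75  39  31  31  20  22  27  55  59  59  62  58]
 [115 109 112 108 107  92  51  27  32  19  17  55 103  72  54  53  53]
 [103 113 108 106  98 103  56  29  23  25   8  77 107 105 104  99 101]
 [110 112 111  96 102 100  64  38  26  24  11 101 105 102 100  98 101]
 [108 106 101 100 100 104  76  42  16  14  32  98 106 101  99  99  99]
 [106  99  98  99  99 104  71  37  33  22  32 100 102  99  99  99  99]
 [101 100  98  97 101 102 104  51  23  16  75 100 105 102  97  98 104]
 [100 100 102  98 103 106 106  93  50  52 105 102  99  99  99 101 100]
 [103 100 100 103  98 104 107 108 108 110 106 103 102  99  98 103 102]
 [103 100 101 103 103 105 107 105 107 109 104  98  98  97  98 104 105]
 [101 100  99  99 102 106 105 105 109 108  98 102  96 100  99 107 107]
 [101 102 101 100 106 103 105 110 109 107 103 103 103 100 106 106 107]]
w1 tip [576.9 154.5  46. ] w2 [576.7 153.2  46. ]
pred w1,w2 [[ 69.62591193 195.85783485]] [[ 71.58964365 184.50351662]]
```

servo_tool([
  [1,[0,6,0],0],
  [1,[0,13,0],0],
  [1,[0,20,0],0],
  [1,[-0.2,27,0],0],
  [1,[-0.3,34,0],0],
  [1,[-0.4,41,0],0],
  [1,[-0.4,48,0],0],
  [1,[-0.5,54,0],0],
  [1,[-0.5,58,0],0],
  [1,[-0.6,60,0],0],
])

```text
t: 28.3
ee_pos: [587.8, -264.4, 27.2]
orientation: [-2.207, -2.234, 0.002]
ft_force: [-3.3, -5.9, -0.8]
width: 15.8
grasp_force: 30.0
```

```bash
python3 mk.py m15 577 22
```

```text
scene 0.892 [312.4 249.8] [576.4  21.8]
side 0.82 [331.9 254.9] [576.5  22.5]
[ 587.7 -264.1   27.1] [-3.  -3.7  0.3] 16.02869322992284
```

servo_tool([
  [1,[0,6,0],0],
  [1,[-0.1,13,0],0],
  [1,[-0.2,20,0],0],
  [1,[-0.3,27,0],0],
  [1,[-0.3,34,0],0],
  [1,[-0.4,41,0],0],
  [1,[-0.5,48,0],0],
  [1,[-0.5,54,0],0],
  [1,[-0.6,58,0],0],
  [1,[-0.6,60,0],0],
])

```text
t: 29.23
ee_pos: [587.1, -204.4, 27.2]
orientation: [-2.207, -2.234, 0.002]
ft_force: [-2.4, -5.5, -0.2]
width: 15.9
grasp_force: 30.0
```

servo_tool([
  [1,[0,6,0],0],
  [1,[-0.1,13,0],0],
  [1,[-0.2,20,0],0],
  [1,[-0.3,27,0],0],
  [1,[-0.3,34,0],0],
  [1,[-0.4,40,0],0],
  [1,[-0.5,46,0],0],
  [1,[-0.5,51,0],0],
  [1,[-0.6,54,0],0],
  [1,[-0.6,56,0],0],
])

```text
t: 30.07
ee_pos: [586.5, -148.5, 27.2]
orientation: [-2.208, -2.233, 0.002]
ft_force: [-2.7, -6.9, -0.3]
width: 15.8
grasp_force: 30.0
```

```bash
python3 mk.py m16 576.5 139
```

```text
scene 0.424 [357.4 260.3] [575.6 136.5]
side 0.659 [316.  291.9] [575.6 138.5]
[ 586.4 -148.2   27.1] [-2.7 -2.6 -0.3] 15.890377000421708
```

servo_tool([
  [1,[0,4,0],0],
  [1,[0,8,0],0],
  [1,[-0.1,12,0],0],
  [1,[-0.1,15,0],0],
  [1,[-0.2,17,0],0],
  [1,[-0.2,18,0],0],
  [1,[-0.2,18,0],0],
])

```text
t: 30.75
ee_pos: [586.3, -130.6, 27.1]
orientation: [-2.208, -2.233, 0.002]
ft_force: [-2.8, -4.0, -0.5]
width: 15.7
grasp_force: 30.0
```

```bash
python3 mk.py m17 576.5 156; python3 - <<'E'
from h import *
a=cv2.imread('pics/m17side.png'); b=cv2.imread('pics/m17scene.png')
cv2.imwrite('pics/c17.png',np.hstack([cv2.resize(a[240:330,260:370],(480,393),interpolation=2),cv2.resize(b[220:310,310:383],(318,393),interpolation=2)]))
E
```

```text
scene 0.431 [359.5 271.7] [605.3 149.2]
side 0.552 [313.6 298.1] [575.1 155.8]
[ 586.3 -130.6   27.1] [-3.7 -4.4 -0.5] 15.885660169673667
```

View pics/c17.png

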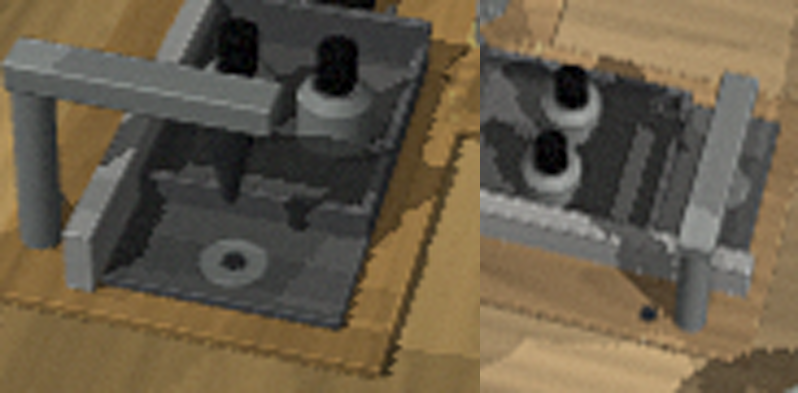

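c17 (side): the mark ring is centred at about (313.4,299.3) and the nozzle tip's lower rim is at about (312.2,286). The scene crop shows the sled along the fence with both weights in the tray.

```bash
python3 - <<'E'
from h import *
r=lambda a:np.round(a,1)
a=cv2.cvtColor(cv2.imread('pics/m17side.png'),6)
S=a[292:308,301:327]; print(S)
print('mark',r(atz('side',313.4,299.3,12)),'tip',[r(atz('side',312.3,v,46)[:2]) for v in(284.5,285.5,286.3)])
b=cv2.cvtColor(cv2.imread('pics/side0.png'),6); c=proj('side',[576.6,-57.6,12])[0]; print('orig',c); 
x,y=c.astype(int); print(b[y-8:y+8,x-12:x+13])
print('same sub-pix of orig dot', [r(atz('side',u,v,12)[:2]) for u,v in((342,235),)])
E
```

```text
[[ 68  68  68  65  67  68  69  71  66  64  68  68  68  66  66  67  70  66
   70  70  71  68  67  69  69  68]
 [ 65  65  64  65  67  67  70  68  67  69  66  67  70  69  67  67  65  65
   69  66  68  64  70  64  70  69]
 [ 72  71  68  67  67  69  69  68  66  64  63  73  72  75  68  65  64  65
   68  67  67  67  67  68  65  71]
 [ 63  62  57  58  66  67  71  63  80 104 111 109 107 109 108  96  81  69
   66  67  65  71  68  66  70  68]
 [ 62  58  61  61  52  58  73  92  94  94  98 105 108 106 107 110 108  99
   80  71  65  66  68  66  72  65]
 [ 64  61  59  60  58  77  95  98  97  96 101  89  81  80  93  97 103 105
  108  93  71  70  69  70  69  67]
 [ 61  62  61  57  67  90  96  93  96  97  66  41  42  39  61  95  94  94
   96  94  73  66  64  68  65  66]
 [ 59  60  62  55  63  91  93  93  96  89  49  31  33  33  31  70  92  97
   96  97  73  61  60  60  65  69]
 [ 58  63  61  61  74  93  98  96  97  68  41  36  34  36  26  67  92  95
   95  97  71  61  58  60  61  58]
 [ 62  63  59  59  56  88  92  94  94  93  80  56  30  60  58  89  95  92
   97  86  63  60  61  59  60  57]
 [ 69  62 
[... 1806 characters left out ...]
 74  77  77  74  78]
 [ 78  73  75  73  76  75 111 119 116 123  89  57  35  25  55 111 119 120
  122  87  73  77  75  74  72]
 [ 74  74  72  70  76  75  87 115 116 119 117 118 116 120 122 119 121 123
   99  76  77  76  75  74  73]
 [ 81  74  74  74  75  75  75  83 104 121 119 124 117 122 120 118 106  99
   82  75  76  74  76  76  77]
 [ 72  77  76  74  75  73  76  71  75  77  88  90  96  98  91  72  70  74
   74  70  77  78  75  72  77]
 [ 68  79  85  89  79  76  75  79  74  76  72  77  77  75  75  76  72  76
   75  75  74  74  77  74  72]
 [ 54  55  50  51  48  52  67  76  83  84  74  71  73  77  76  76  79  72
   73  78  77  77  76  74  76]]
same sub-pix of orig dot [array([573.8, -50.7])]
```

servo_tool([
  [1,[0.3,0.3,0],0],
  [1,[0.7,0.6,0],0],
  [1,[0.8,0.9,0],0],
  [1,[0.8,0.9,0],0],
])

```text
t: 31.18
ee_pos: [586.7, -130.2, 27.0]
orientation: [-2.207, -2.233, 0.003]
ft_force: [-5.1, -7.1, -0.1]
width: 15.5
grasp_force: 30.1
```

servo_tool([
  [1,[-1,0,0],0],
  [1,[-3,0,0],0],
  [1,[-5,0,0],0],
  [1,[-5.5,0,0],0],
  [1,[-5.5,-3,0],0],
  [1,[-5.5,-10,0],0],
  [1,[-5.5,-25,0],0],
  [1,[-5.5,-40,0],0],
  [1,[-5.5,-55,0],0],
  [1,[-5.5,-70,0],0],
])

```text
t: 32.02
ee_pos: [582.4, -202.1, 27.3]
orientation: [2.21, 2.233, 0.0]
ft_force: [0.7, -0.9, -1.6]
width: 15.8
grasp_force: 30.0
```

```bash
python3 - <<'E'
from h import *
snap('side','s18'); im,p=snap('wrist','w18'); print(np.round(p[0],1))
a=cv2.cvtColor(cv2.imread('pics/s18.png'),6)
def ell(im,n=1):
    m=(im[290:310,300:328]>82).astype(np.uint8); m[15:,:6]=0; k,l,st,c=cv2.connectedComponentsWithStats(m); j=1+np.argmax(st[1:,4]); return st[j],c[j]+[300,290]
for t in('m17side','s18'): s,c=ell(cv2.cvtColor(cv2.imread(f'pics/{t}.png'),6)); print(t,s,c,atz('side',*c,12),atz('side',312.5,284.8,46))
E
```

```text
[ 582.8 -204.6   27.5]
m17side [  6   5  15  11 105] [312.8952381  299.83809524] [574.97635131 160.61217442  12.        ] [576.14785311 159.66790113  46.        ]
s18 [  6   5  15  11 106] [312.73584906 299.96226415] [575.15475008 161.00711553  12.        ] [576.14785311 159.66790113  46.        ]
```

servo_tool([
  [1,[0,-15,20],0],
  [1,[-15,-30,45],0],
  [1,[-40,-45,50],-2],
  [1,[-65,-55,50],-4],
  [1,[-90,-68,50],-6],
  [1,[-120,-68,50],-8],
  [1,[-150,-68,50],-10],
  [1,[-180,-68,50],-10],
  [1,[-180,-68,50],-10],
  [1,[-180,-68,50],-10],
])

```text
t: 32.95
ee_pos: [401.2, -268.0, 77.4]
orientation: [-2.397, -2.03, 0.0]
ft_force: [-0.1, -1.6, -1.2]
width: 15.7
grasp_force: 30.0
```

servo_tool([
  [1,[0,0,0],0],
  [1,[0,0,0],0],
])

```text
t: 33.12
ee_pos: [403.9, -268.6, 77.6]
orientation: [2.394, 2.032, 0.001]
ft_force: [-0.2, -0.1, -1.6]
width: 15.7
grasp_force: 30.0
```

```bash
python3 spat.py w19
```

```text
(array([ 403.94643887, -268.5730931 ,   77.58061359]), array([2.39386054e+00, 2.03186507e+00, 9.01655312e-04]))
handle [ 300  139   41  161 6106] [320. 218.] rect [ 408.8 -242.5] [91.3 21.3] 80.6
blade [  267     8   107   138 13947] [321.  76.] rect [ 421.9 -161.6] [79.3 58. ] 80.7
```

servo_tool([
  [1,[-1.5,-4,-20],0],
  [1,[-1.5,-4,-40],0],
  [1,[-1.5,-4,-48],0],
  [1,[-1.5,-4,-52],0],
  [1,[-1.5,-4,-54.2],0],
  [1,[-1.5,-4,-54.2],0],
  [1,[-1.5,-4,-54.2],0],
])

```text
t: 33.75
ee_pos: [401.6, -272.2, 23.6]
orientation: [2.394, 2.032, 0.0]
ft_force: [-0.6, -0.2, -0.5]
width: 15.8
grasp_force: 30.0
```

servo_tool([
  [0.66,[0,0,0],0],
  [0.66,[0,0,0],0],
  [0.66,[0,0,0],0],
  [0.66,[0,0,5],0],
  [0.66,[0,0,25],0],
  [0.66,[0,0,60],0],
  [0.66,[0,0,95],0],
  [0.5,[0,0,120],0],
  [0.5,[0,0,120],0],
])

```text
t: 34.5
ee_pos: [403.4, -273.8, 148.1]
orientation: [2.389, 2.027, 0.003]
ft_force: [0.9, -0.4, -0.3]
width: 39.7
grasp_force: 0.0
```

```bash
python3 spat.py w20
```

```text
(array([ 403.42238371, -273.76380239,  148.13115225]), array([2.38909065, 2.02708992, 0.00337651]))
handle [ 306  136   21  164 3265] [316. 216.] rect [ 403.8 -263.1] [126.   14.8] 80.7
blade [ 287   61   59   79 4324] [316. 100.] rect [ 418.  -174.1] [58.8 41.9] 80.6
```

servo_tool([
  [0.66,[8,30,-10],2],
  [0.66,[18,65,-20],4],
  [0.66,[28,100,-30],6],
  [0.66,[40,135,-35],8],
  [0.66,[52,170,-35],10],
  [0.66,[64,205,-35],10],
  [0.66,[75,240,-35],10],
  [0.66,[84,259,-35],10],
  [0.66,[84,259,-35],10],
  [0.66,[84,259,-35],10],
])

```text
t: 35.38
ee_pos: [484.3, -12.2, 107.2]
orientation: [-2.205, -2.236, 0.002]
ft_force: [-0.0, 0.1, 0.1]
width: 29.9
grasp_force: 0.0
```

```bash
python3 - <<'E'
from h import *
im,p=snap('wrist','w21'); print(np.round(p,3).tolist())
c=proj('wrist',[[487.4,-14+22,66],[487.4,-14-22,66]],p); print(c)
g=cv2.cvtColor(im,6)
for v in np.linspace(c[0,1]+8,c[1,1]-4,4).astype(int): print(v,g[v,300:342].tolist())
E
```

```text
[[484.325, -12.177, 107.156], [-2.205, -2.236, 0.002]]
[[325.20112585 238.30307881]
 [323.69324173 312.71756354]]
246 [190, 186, 138, 119, 124, 124, 129, 127, 126, 129, 130, 127, 114, 85, 77, 76, 74, 78, 75, 75, 76, 78, 64, 53, 60, 57, 53, 56, 55, 66, 75, 79, 76, 75, 73, 75, 117, 185, 181, 175, 176, 177]
267 [120, 120, 121, 122, 123, 125, 125, 126, 124, 130, 123, 121, 125, 122, 70, 74, 74, 73, 72, 76, 69, 65, 61, 59, 53, 56, 52, 56, 52, 68, 74, 74, 74, 75, 67, 79, 152, 183, 179, 178, 173, 175]
287 [119, 113, 117, 119, 122, 120, 122, 123, 117, 121, 124, 122, 119, 117, 77, 82, 83, 80, 82, 84, 73, 52, 55, 54, 62, 61, 60, 59, 55, 80, 81, 81, 83, 80, 83, 115, 177, 175, 172, 171, 171, 175]
308 [129, 120, 126, 124, 125, 125, 132, 129, 126, 125, 124, 127, 123, 117, 59, 57, 60, 62, 53, 60, 151, 203, 197, 193, 188, 177, 178, 187, 113, 64, 61, 79, 86, 80, 106, 170, 206, 202, 205, 198, 197, 193]
```

servo_tool([
  [0.66,[3,-1.8,-15],0],
  [0.66,[3,-1.8,-32],0],
  [0.66,[3,-1.8,-44],0],
  [0.66,[3,-1.8,-49.5],0],
  [0.66,[3,-1.8,-49.5],0],
  [1,[3,-1.8,-49.5],0],
  [1,[3,-1.8,-49.5],0],
  [1,[3,-1.8,-49.5],0],
  [1,[3,-1.8,-49.5],0],
  [1,[3,-1.8,-49.5],0],
])

```text
t: 36.27
ee_pos: [487.3, -15.0, 58.9]
orientation: [-2.208, -2.234, 0.001]
ft_force: [-3.0, -3.7, 1.2]
width: 11.9
grasp_force: 30.0
```

servo_tool([
  [1,[0,0,0],0],
  [1,[0,0,-3],0],
  [1,[0,0,-6],0],
  [1,[0,0,-8],0],
  [1,[0,0,-10],0],
  [1,[0,0,-10],0],
  [1,[0,0,-10],0],
])

```text
t: 36.85
ee_pos: [487.3, -14.9, 49.2]
orientation: [-2.208, -2.234, 0.002]
ft_force: [-5.1, -3.4, 11.2]
width: 11.6
grasp_force: 30.0
```

servo_tool([
  [1,[0,0,0],5],
  [1,[0,0,0],11],
  [1,[0,0,0],17],
  [1,[0,0,0],23],
  [1,[0,0,0],29],
  [1,[0,0,0],35],
  [1,[0,0,0],41],
  [1,[0,0,0],46],
  [1,[0,0,0],46],
])

```text
t: 37.6
ee_pos: [487.6, -14.8, 49.2]
orientation: [-1.153, -2.922, 0.0]
ft_force: [-5.1, -2.0, 10.6]
width: 11.8
grasp_force: 30.0
```

servo_tool([
  [1,[0,0,0],6],
  [1,[0,0,0],12],
  [1,[0,0,0],18],
  [1,[0,0,0],24],
  [1,[0,0,0],30],
  [1,[0,0,0],36],
  [1,[0,0,0],40],
  [1,[0,0,0],42],
  [1,[0,0,0],42],
  [1,[0,0,0],42],
])

```text
t: 38.43
ee_pos: [487.7, -14.5, 49.2]
orientation: [-0.037, -3.141, -0.0]
ft_force: [-4.8, 0.2, 9.8]
width: 11.9
grasp_force: 30.0
```

servo_tool([
  [1,[0,0,2],0],
  [1,[0,0,4],0],
  [1,[0,0,6],0],
  [1,[0,0,7],0],
  [1,[0,0,7],0],
  [0.7,[0,0,7],0],
  [0.6,[0,0,7],0],
  [0.6,[0,0,7],0],
  [0.6,[0,0,7],0],
  [0.6,[0,0,7],0],
])

```text
t: 39.27
ee_pos: [488.4, -14.8, 55.6]
orientation: [0.038, 3.141, -0.0]
ft_force: [0.2, -0.8, 0.3]
width: 34.9
grasp_force: 0.0
```

servo_tool([
  [0.6,[0,0,20],0],
  [0.6,[0,0,50],0],
  [0.6,[-10,0,90],0],
  [0.6,[-30,0,125],0],
  [0.6,[-60,0,150],0],
  [0.6,[-70,0,150],0],
  [0.6,[-70,0,150],0],
])

```text
t: 39.85
ee_pos: [416.5, -14.8, 206.4]
orientation: [0.038, 3.139, -0.0]
ft_force: [0.1, 0.3, -0.0]
width: 35.7
grasp_force: 0.0
```

```bash
python3 - <<'E'
from h import *
im,p=snap('wrist','w22'); s,_=snap('side','s22'); sc,_=snap('scene','sc22'); print(np.round(p[0],1))
# tongue: bright pixels near predicted tongue at z~28; compare pixel values along axis
for L in (30,40,48,54,60):
    c=proj('wrist',[[487.4+L*np.cos(a),-14+L*np.sin(a),28] for a in np.radians([-14,-8,-2,4,10])],p).astype(int); print(L,[int(im[y,x].min()) for x,y in c])
m=(cv2.cvtColor(s,6)[290:310,300:328]>82).astype(np.uint8); m[15:,:6]=0; k,l,st,c=cv2.connectedComponentsWithStats(m); j=1+np.argmax(st[1:,4]); print(st[j],c[j]+[300,290])
# stud wing region in side vs initial caught picture
a=cv2.imread('pics/side0.png'); q=proj('side',[[487,-14,60]])[0].astype(int)
A=a[q[1]-22:q[1]+28,q[0]-25:q[0]+25]; t=cv2.matchTemplate(s[q[1]-28:q[1]+34,q[0]-31:q[0]+31],A,5); print('stud match',cv2.minMaxLoc(t))
# sled edge yaw (wrist): mark
for t,b,(x,y,w,h) in(('jar/tin',a,(0,0,0,0)),): pass
d=np.abs(s.astype(int)-a).max(2)>60; d=cv2.morphologyEx(d.astype(np.uint8),2,np.ones((3,3)))
k,l,st,c=cv2.connectedComponentsWithStats(d); print([st[i].tolist() for i in range(1,k) if st[i,4]>40])
E
```

```text
[416.5 -14.8 206.4]
30 [78, 67, 42, 45, 64]
40 [67, 63, 162, 107, 53]
48 [103, 63, 155, 166, 44]
54 [93, 97, 142, 170, 46]
60 [86, 90, 63, 41, 39]
[  5   5  16  11 107] [312.6635514  299.96261682]
stud match (0.06641335040330887, 0.7166265249252319, (0, 12), (6, 6))
[[423, 0, 51, 29, 967], [528, 0, 33, 7, 207], [511, 18, 49, 23, 375], [510, 27, 8, 10, 53], [521, 30, 13, 8, 58], [436, 39, 24, 12, 159], [605, 51, 11, 13, 127], [514, 57, 11, 15, 116], [535, 58, 11, 14, 81], [419, 60, 14, 12, 107], [418, 63, 53, 48, 1447], [603, 67, 11, 20, 182], [409, 109, 26, 27, 375], [433, 120, 19, 18, 162], [617, 130, 23, 9, 103], [407, 134, 47, 52, 1068], [601, 139, 39, 65, 1696], [325, 190, 57, 53, 1795], [310, 241, 49, 35, 932], [292, 279, 58, 32, 891], [305, 305, 13, 7, 69], [296, 332, 23, 33, 409], [380, 350, 15, 24, 225]]
```

servo_tool([
  [0.5,[0,20,30],0],
  [0.5,[0,50,65],0],
  [0.5,[0,80,95],0],
  [0.5,[0,100,95],0],
  [0.5,[0,100,95],0],
  [0.5,[0,100,95],0],
])

```text
t: 40.5
ee_pos: [418.7, 86.2, 299.7]
orientation: [-0.033, -3.14, 0.001]
ft_force: [0.1, -0.7, 0.4]
width: 43.8
grasp_force: 0.0
```

```bash
python3 - <<'E'
from h import *
im,p=snap('wrist','w23'); print(np.round(p,3).tolist())
g=cv2.cvtColor(im,6).astype(int)
def scan(x0,x1,y,z,step=.5):
    X=np.arange(x0,x1,step); c=proj('wrist',[[x,y,z] for x in X],p); v=cv2.remap(g.astype(np.float32),c[:,0:1].astype(np.float32),c[:,1:2].astype(np.float32),1).ravel()
    return X,v
# sled near side edge (top z=24 tray wall; nose z=12): strongest gradient near x~526
for y,z in((20,24),(50,24),(80,24),(100,24),(150,12),(170,12)):
    X,v=scan(510,540,y,z); d=np.convolve(v,np.r_[np.ones(4),-np.ones(4)],'same'); k=np.argmax(np.abs(d[6:-6]))+6; print('edge',y,z,X[k],round(d[k]/4))
c=proj('wrist',[[576,156.5,12],[576.5,157,46]],p); print(c)
x,y=c[0].astype(int); np.set_printoptions(linewidth=200); print(x-14,y-16); print(g[y-16:y+14,x-14:x+16])
E
```

```text
[[418.7, 86.165, 299.708], [-0.033, -3.14, 0.001]]
edge 20 24 520.5 -5
edge 50 24 528.5 49
edge 80 24 528.0 46
edge 100 24 520.0 -27
edge 150 12 514.5 -44
edge 170 12 516.5 -54
[[375.0531661  315.74220272]
 [379.09480195 328.53818329]]
361 299
[[104 105 105 106 116  27  25  37  38  37  32  35  37  39  40  35  35  32  43  42  42  40  44  40  41  43  45  42  41  49]
 [106 104 107 109 116  20  33  31  30  34  36  35  35  35  37  36  31  32  43  43  39  42  44  44  41  36  43  45  39  41]
 [107 105 104 111 115  32  35  35  31  36  35  33  40  38  35  36  30  42  36  40  44  39  41  42  37  40  38  38  48  45]
 [106 103 104 108 111  24  31  31  32  39  40  30  36  31  34  40  30  32  34  40  34  44  39  45  38  45  42  41  48  46]
 [107 105 105 108 112  21  31  36  35  38  34  33  39  35  32  37  36  34  38  38  43  41  41  41  40  38  43  43  41  39]
 [103 105 101 110 113  24  37  36  32  33  34  31  33  36  34  35  34  35  35  35  40  39  38  41  38  42  41  43  41  36]
 [105 105 105 109 101  24  30  32  35  31  30  32  32  33  32  33  35  34  27  32  37  42  39  37  39  43  43  37  40 
[... 2134 characters left out ...]
 22  30  27  33  32  33  20  33  22  27  26  31  28  25  28  26  25  31  32  38  37]
 [122 118 125 119 120 124 115  70  18  24  26  26  26  25  29  31  27  27  26  22  28  27  29  33  28  29  38  37  41  33]
 [121 119 117 120 118 123 120  94  15  28  29  28  28  21  29  26  25  31  25  26  26  25  24  28  22  28  33  36  34  32]
 [117 118 119 121 121 119 124 120  35  22  31  25  31  31  28  26  22  28  24  33  28  29  30  33  27  25  27  32  30  35]
 [121 118 119 118 117 116 124 117  54  21  28  26  25  29  25  30  29  28  27  30  25  31  27  26  27  29  28  29  40  36]
 [121 116 119 120 122 121 119 112  60  20  26  25  23  28  31  28  27  29  30  24  27  27  22  31  29  27  30  32  31  35]]
```

```bash
python3 -c "
from workcell import ctrl
print(ctrl.close_job())"
```

```text
the job is handed in; nothing more can be done
None
```

I handed the job in, with no verdict shown: both vent weights out on the counter are in the tray, the sled is against the fence with its mark under the nozzle tip to within about 1.5 mm by my measurements, the stud is caught shut behind it, and the spatula is back in the spoon rest.

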